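# Knock the control board out of its test nest and snap it into the cabinet door

### The arm

A 6-joint arm with a two-finger parallel gripper is mounted at the origin on the work surface. World frame = base frame: x ahead of the robot, y to its left, z up, the work surface at z = 0. Lengths are in m, angles in rad, forces in N, time in s.
With the tool pointing down it reaches from about 0.425 to 0.925 m from the base axis. Payload 12.5 kg.
Tool frame: the origin (TCP) lies between the finger pads; the fingertips stand 22 mm ahead of it and the grasp point (between the pads) lies 3 mm ahead of it; z points along the fingers, y is the direction in which the jaws open and shut (so a half turn about z gives the same grasp; the last joint's range is limited). The gripper opens to 85 mm and grips with 20 to 120 N. Pads are 22 mm wide; open, the fingers measure 114 mm over their backs; the gripper's body (76 mm by 85 mm) begins 54 mm behind the grasp point. The pads swing forward as they close: fully open they stand 13 mm farther back than shut.
Start: joints at [-1.252, 0.491, 1.559, -0, 1.092, -0.106], TCP at [0.258, -0.569, 0.253] pointing down, gripper open.
Joint ranges: [-3.1, 3.1], [-0.84, 2.19], [0.05, 2.79], [-1.13, 4.28], [0.06, 2.93], [-2.69, 2.69]. Speed limits (rad/s): [2.22, 2.22, 2.79, 3.14, 3.14, 3.14].

### API

Orientations are given as a 3x3 rotation matrix whose columns are the frame's x, y, z axes.
In Python, from plant import * gives the robot as it stands.
- The arm moves only by the tool carry_out, never from a script. Its argument "deltas" is a list of rows, each a list of 2 entries, a list of its own where there are three numbers: the shift along the tool's x, y, z in cm, then the turn about the tool's z in degrees. A call has 1 to 10 rows; each row is the pose to reach, as a shift and turn from the pose commanded when the call began, along the tool's axes at that moment; what a row does not reach only later rows make up. A row lasts 1/8 s, in which the tool goes at most 62.5 mm and 10.7 degrees, less where a joint would pass 70% of its speed; a pose out of reach is approached as far as the arm can. A call with a gripper value outside its range is refused whole. "hand" is the finger opening in cm, from 0 to 8.54, set as the call begins (left out, the last holds). The fingers move at their own pace and stop on an object; "grip_force" is the grip in N (left out, the last holds). Time passes only in rows, so rows that repeat a pose let the fingers close. It gives the time, the measured TCP pose, the force and the opening at its end, in the units of the state.
- state(): the state, without advancing time (a new reading comes with each control period).
- snapshot(name): name is "side" or "top" or "wrist"; returns a dict with "pixels" (384x512x3 uint8, red, green, blue), "fx", "fy", "cx", "cy" (pixels), "R" (3x3) and "t" (3): a world point X has camera coordinates R X + t. Camera axes: x right, y down, z forward; pixel columns grow to the right and rows downward; lengths in m; the calibration is good to about 2 mm. A picture is of the moment at which its call begins. There is no depth.
- sign_off(): hands the job in, once; it reports no verdict.
Trained networks look in a picture, given as the dict that the camera call returned (one of the last four; its "shot" number tells which), for a name from the list of things; names that differ only in an ending like _2 or _b are one class to them, and where a whole thing is asked for, a point or a joint stands for the part that bears it (a point fixed in the world has none). Each returns a list of dicts, best first, with "conf" (0 to 1); they miss things now and then, are a little off and sometimes report something else, mostly with a low value. They report only what shows in the picture. A call takes as long as a camera call. They do not tell look-alikes from the thing itself.
- find_in(picture, target): "at" ([x, y, z] in m, in world coordinates, good to about 4 mm: the middle of the surface that is visible of it).
- trace(picture, target): "mask" (384x512 bool, what is visible of it).
- spot_point(picture, target): "at" ([x, y, z] in m, in world coordinates, good to about 4 mm: a listed point, or the origin of a listed thing).
The state is a dict: "time": time; "joint_positions": joint angles; "qd": joint speeds; "joint_efforts": joint torques, N m; "eef_pos": TCP position; "tool_rot": TCP orientation; "force": force on the tool from outside, world axes, zero at the start; "torque": the same for the moment, N m; "finger_gap": finger opening in m.
Only numpy, scipy, OpenCV 4.12 (cv2) and the standard library are available. Lean on these libraries where they do the work, as an engineer would, in place of code of your own. Each camera call takes 0.05 s, during which the arm holds its last target.

### The job

The tested control board is caught in its test nest: reach under the nest plate, push the red-knobbed knockout rod up until the board is lifted clear of the catches. Then lift the board off, keep it level, set it on the four barbed posts inside the cabinet door with its green terminals towards the door's hinges, and press it down until it has snapped home on every post. Do not drop or slam it, and leave the screwdriver, the pilot lamp and the blue spares box where they are.

Things in the scene. Friction and masses are not known exactly. Their poses are not given: they have to be found in the camera images.
- nest: Test nest: dark plate on four 16 mm pillars (x -30 and +62, y +-95 mm) over a base plate 8 mm thick. Origin on the bench below the rod's axis; z up, y its long way, open front at -x. Yellow corner locators, tops 246 mm high, stand 1 mm clear of the board. Two steel spring catches at each short edge of the board reach 1.5 mm over it; about 8 N in all pushes it up past them.
- plate_front (a point): Middle of the front lower edge of the dark nest plate (118 x 210 x 12 mm), 44 mm in front of the rod's axis, 225 mm above the bench. The plate lies over the rod and knob, so these can only be reached from the front, below the plate, with a tilted tool (about 40 to 45 degrees). Gap between the front pillars: 174 mm.
- rod (a joint): Height of the knockout rod in m: 0 down, 0.026 up at its stop. It slides straight up at about 10 N, up to 20 N at the catches, and stays where it is left, even with the board on it. Its white tip, 24 mm wide, meets the middle of the nested board's underside at 0.006; the board is past the catches at about 0.011.
- knob (a point): Centre of the red knob on the foot of the rod: an upright cylinder 28 mm across, 36 mm high, centre 60 mm above the bench when the rod is down; rises with the rod. The rod above it is 10 mm thick; the brass guide round it, 28 mm across, ends 201 mm above the bench.
- board: Green control board 76 x 116 x 2 mm, about 0.2 kg; origin at the centre of its underside (240 mm above the bench when nested), x to the edge with the green terminals, y along its length, z up. Holes 7 mm wide at x +-29, y +-49 mm. Terminals (12 mm high) and blue relays (14 mm) fill x 23 to 35 and -35 to -23, within y +-35. The end strips beyond y +-36 are bare, for pressing.
- board_block (a point): Centre of the dark potted transformer with a light top in the middle of the board, the place to hold the board: 34 (x) x 38 (y) x 33 mm high, standing on the board's top. This point is 18.5 mm above the board's underside.
- board_terminals (a point): Point on top of the board in the middle of the green terminals' foot, 29 mm from the board's centre along its x.
- door: Light-grey cabinet door 200 (x) x 300 (y) mm lying inside up on wooden battens; origin on the bench below its centre, x to the long edge with two dark hinge barrels, z up. Inside face 33 mm above the bench, rim 51 mm. Two black contact blocks 30 x 42 mm, up to 73 mm above the bench, at x +-42, y -90 mm; a brass stud 14 mm high at x -70, y -30 mm.
- mount (a point): Where the centre of the board's underside lies when snapped home: between the four black posts, level with their shoulders, 43 mm above the bench; axes as the door, board x along its x (towards the hinges). The posts are at x +-29, y +-49 mm from here. About 8 N pressed on one end strip takes its two posts through, 16 N all four.
- post (a point): One of the four black posts (at x +29, y +49 mm from mount), on its axis at its shoulder. Each has a shoulder 10 mm wide, a core 4.4 mm thick whose round tip reaches 10.5 mm above the shoulder, and two sprung barbs 10 mm over their ends. They hold the unpressed board about 4 to 6 mm above home; once it is home they spring out over it.
- mount_terminals (a point): Where the point board_terminals must come to lie: 29 mm from mount towards the hinges, 2 mm above the shoulders.
- screwdriver: Bystander: red-handled screwdriver 200 mm long, lying on the bench between nest and door.
- pilot_lamp: Bystander: black pilot lamp 29 mm across, 40 mm high, standing on the bench.
- spares_box: Bystander: small open blue box 90 x 60 x 28 mm near the robot.
Mind the look-alikes: they are no part of the job. What is shaped like the board but pink or yellow is not meant.

How it is judged:
By the outcome, as a careful person would: the job done as asked, in the order asked, and still so for the second after the job is handed in, with the robot touching nothing.
It also fails if it takes over 72 s, if anything falls off the work surface, if the arm or the gripper's body presses on something with over 40 N, if the wrist force passes 120 N, or if a joint passes its speed limit or range.

## Working session

There is one attempt and no reset: what is moved stays moved. The work goes in short steps, Python scripts to look and compute and a tool call to move; the robot and the scene stay as the last step left them, time stands still between calls to the robot, and variables do not carry over. Pictures are saved under pics/ and viewed, and the job is handed in when it is done.

Besides the shell and the picture viewer there is one more tool, called after "Request:" as a command line: name --argument value ..., lists and objects as JSON in quotes. carry_out: Moves the arm, as the interface text tells. Its arguments: {"type":"object","properties":{"deltas":{"type":"array"},"hand":{"type":"number"},"grip_force":{"type":"number"}},"required":["deltas"]}

```bash
mkdir -p pics; ls; cat > h.py <<'E'
from plant import *
import numpy as np, cv2
np.set_printoptions(precision=4,suppress=True)
def save(p,name,crop=None,scale=1):
    im=cv2.cvtColor(p["pixels"],cv2.COLOR_RGB2BGR)
    if crop: x0,y0,x1,y1=crop; im=im[y0:y1,x0:x1]
    if scale!=1: im=cv2.resize(im,None,fx=scale,fy=scale,interpolation=cv2.INTER_CUBIC)
    cv2.imwrite("pics/"+name+".png",im)
def proj(p,X):
    c=np.array(p["R"])@np.array(X)+np.array(p["t"]); return np.array([p["fx"]*c[0]/c[2]+p["cx"],p["fy"]*c[1]/c[2]+p["cy"]])
def onplane(p,uv,z):
    R=np.array(p["R"]);t=np.array(p["t"]);C=-R.T@t
    d=R.T@np.array([(uv[0]-p["cx"])/p["fx"],(uv[1]-p["cy"])/p["fy"],1]); return C+d*(z-C[2])/d[2]
E
python3 - <<'E'
from h import *
print(state())
for n in ("side","top"):
    p=snapshot(n); save(p,n+"0",scale=1.5); print(n,p["fx"],-np.array(p["R"]).T@p["t"], p["R"])
    for t in ["nest","plate_front","knob","board","board_block","board_terminals","door","mount","post","mount_terminals","screwdriver","pilot_lamp","spares_box"]:
        r=spot_point(p,t)
        for q in r[:3]: print(n,t,round(q["conf"],2),np.array(q["at"]),proj(p,q["at"]).round(0))
    
print(state()["time"])
E
```

```text
pics
{'time': 0.0, 'joint_positions': array([-1.2516,  0.4916,  1.5595, -0.    ,  1.0917, -0.1056]), 'qd': array([-0.0014, -0.001 ,  0.0001,  0.0004,  0.0019,  0.0011]), 'joint_efforts': array([  0.0013, -61.8437, -26.1599,  -0.0001,   0.004 ,  -0.    ]), 'eef_pos': array([ 0.2575, -0.5692,  0.2527]), 'tool_rot': array([[ 0.9111,  0.4121, -0.0004],
       [ 0.4121, -0.9111,  0.0011],
       [ 0.0001, -0.0012, -1.    ]]), 'force': array([-0.3235,  0.1571,  0.4058]), 'torque': array([-0.0255,  0.001 ,  0.0545]), 'finger_gap': 0.08545342013265579}
side 449.43790660722993 [0.5514 0.9871 0.8172] [[-0.9969 -0.0771  0.0162]
 [-0.0583  0.584  -0.8097]
 [ 0.0529 -0.8081 -0.5867]]
side nest 0.85 [0.6251 0.25   0.0023] [240. 300.]
side nest 0.61 [ 0.511  -0.0077  0.0017] [289. 234.]
side plate_front 0.75 [0.5797 0.2411 0.2257] [262. 225.]
side knob 0.6 [0.6251 0.2508 0.0649] [240. 281.]
side board 0.7 [ 0.8347  0.1384 -0.0009] [165. 263.]
side board 0.62 [0.6273 0.256  0.2391] [239. 223.]
side board 0.59 [0.4373 0.286  0.0058] [320. 316.]
side board_block 0.96 [0.6281 0.2563 0.2566] [238. 217.]
[... 1234 characters left out ...]
 [128. 179.]
top board_block 0.76 [0.8321 0.139  0.0151] [250. 121.]
top board_block 0.75 [0.4343 0.2846 0.0164] [195. 253.]
top board_terminals 0.88 [ 0.4175  0.2659 -0.0001] [203. 259.]
top board_terminals 0.79 [0.6579 0.2593 0.2445] [194. 156.]
top board_terminals 0.79 [0.8582 0.1545 0.0045] [245. 114.]
top door 0.83 [ 0.6159 -0.2605  0.0011] [383. 195.]
top mount 0.94 [ 0.6141 -0.2086  0.043 ] [370. 193.]
top post 0.63 [ 0.6463 -0.159   0.0451] [352. 181.]
top mount_terminals 0.62 [ 0.6439 -0.2078  0.0423] [369. 182.]
top screwdriver 0.82 [0.7096 0.002  0.0014] [294. 162.]
top pilot_lamp 0.52 [ 0.5116 -0.0086  0.0016] [298. 228.]
top spares_box 0.72 [0.3849 0.0123 0.0017] [290. 273.]
1.4
```

View pics/side0.png

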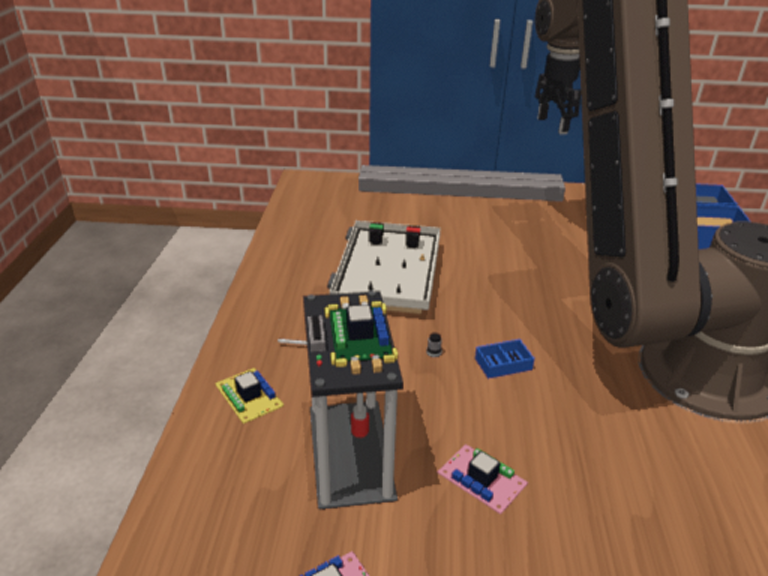

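View pics/top0.png

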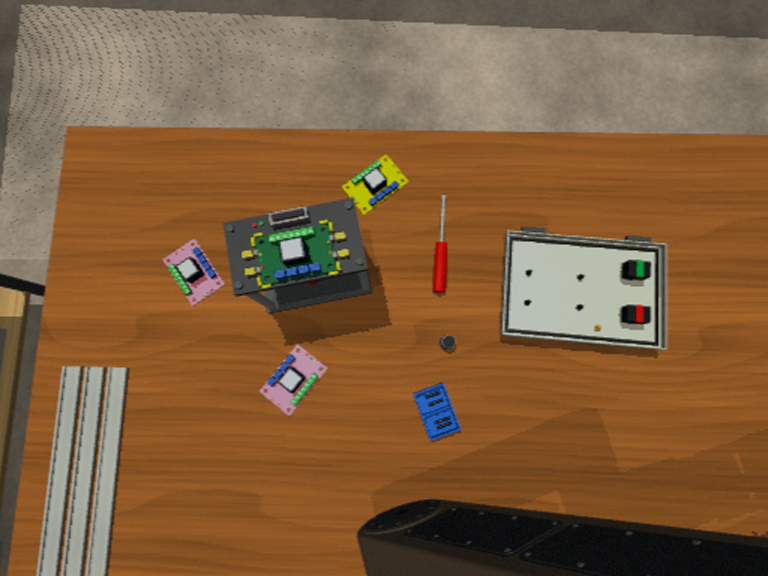

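Board candidates are pink ones at top px (190,271) and (293,380), a yellow one at (375,183), and the green one at (292,250) in the nest. I choose the green one. The listed moves only turn about the tool's z, but the knob needs a tilted tool, so I'll check what the interface says about that.

View pics/t1.png

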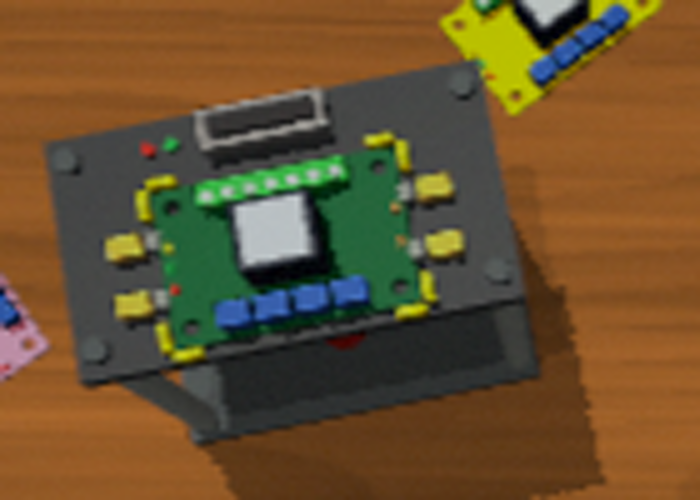

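The board is confirmed: it's the green one, in the nest, with its terminals on the far side. I'll test with a small, harmless move whether the turn entry can take three components. If it can't, the call will simply be refused.

Request:
carry_out --deltas '[[[0,0,-1],[0,3,0]]]'

```text
schema error: expected a number
```

Only z turns are accepted, so any tilt has to come from the documented behaviour that a pose out of reach is approached as far as the arm can. I'll move in front of the nest, high up, and see what the arm does at its limit.

Request:
carry_out --deltas '[[[47,-41,-20],0],[[47,-41,-20],0],[[47,-41,-20],0],[[47,-41,-20],0],[[47,-41,-20],0],[[47,-41,-20],0],[[47,-41,-20],0],[[47,-41,-20],0],[[47,-41,-20],0],[[47,-41,-20],0]]' --hand 8.5

```text
time: 2.7
eef_pos: [0.5053, -0.0262, 0.4451]
tool_rot: [[0.911, 0.412, 0.001], [0.412, -0.911, -0.0], [0.001, 0.001, -1.0]]
force: [0.4, -0.5, 1.1]
finger_gap: 0.085
```

```bash
python3 - <<'E'
from h import *
s=state()
for k in s: print(k,s[k])
E
```

```text
time 2.7
joint_positions [-0.1822  0.1708  1.5316 -0.0001  1.4384  0.9637]
qd [ 0.9472  0.1918 -0.6126  0.0019  0.4218  0.9425]
joint_efforts [ -6.1267 -47.7302 -27.0793   0.0909  -0.4984  -1.5353]
eef_pos [ 0.5053 -0.0262  0.4451]
tool_rot [[ 0.9111  0.4122  0.0007]
 [ 0.4122 -0.9111 -0.0003]
 [ 0.0005  0.0005 -1.    ]]
force [ 0.3692 -0.5319  1.1198]
torque [-0.0165 -0.0262  0.0114]
finger_gap 0.08502952427226691
```

Request:
carry_out --deltas '[[[0,0,-6],0],[[0,0,-12],0],[[0,0,-18],0],[[0,0,-24],0],[[0,0,-30],0],[[0,0,-36],0],[[0,0,-42],0],[[0,0,-48],0],[[0,0,-54],0],[[0,0,-60],0]]'

```text
time: 3.95
eef_pos: [0.3177, -0.0186, 0.9032]
tool_rot: [[0.907, 0.407, -0.111], [0.413, -0.91, 0.037], [-0.086, -0.079, -0.993]]
force: [0.5, 0.3, 0.6]
finger_gap: 0.0852
```

```bash
python3 - <<'E'
from h import *
s=state()
for k in s: print(k,s[k])
E
```

```text
time 3.95
joint_positions [-0.2718  0.2832  0.0477  0.0289  2.9275  0.9024]
qd [-0.1451 -0.378   0.0024  0.0118  0.0231 -0.132 ]
joint_efforts [  1.2947 -30.0204 -12.5043   0.0719  -0.0053   0.2395]
eef_pos [ 0.3177 -0.0186  0.9032]
tool_rot [[ 0.9065  0.4074 -0.1107]
 [ 0.4134 -0.9098  0.0372]
 [-0.0855 -0.0795 -0.9932]]
force [0.5329 0.2543 0.6174]
torque [ 0.0345 -0.0291 -0.0094]
finger_gap 0.08521482485075559
```

Request:
carry_out --deltas '[[[0,0,0],0],[[0,0,0],0]]'

```text
time: 4.2
eef_pos: [0.3196, -0.0188, 0.9022]
tool_rot: [[0.906, 0.407, -0.115], [0.414, -0.91, 0.038], [-0.089, -0.082, -0.993]]
force: [0.2, -0.2, 0.2]
finger_gap: 0.0853
```

```bash
python3 - <<'E'
from h import *
s=state()
for k in s: print(k,s[k])
E
```

```text
time 4.2
joint_positions [-0.2706  0.2859  0.0487  0.0286  2.9281  0.9031]
qd [ 0.0042  0.0295  0.0035 -0.0011  0.0006 -0.0014]
joint_efforts [  0.0875 -38.3826 -14.0678   0.007    0.4709  -0.0071]
eef_pos [ 0.3196 -0.0188  0.9022]
tool_rot [[ 0.9061  0.4073 -0.1149]
 [ 0.4137 -0.9096  0.0382]
 [-0.089  -0.0821 -0.9926]]
force [ 0.191  -0.1636  0.2447]
torque [-0.0599 -0.1144  0.0397]
finger_gap 0.08529852664281297
```

Two findings: pulling past the limits tilts the tool, and the tilted pose becomes the new commanded pose. So I can build tilt up with outward pulls at full stretch and read it back from tool_rot. I'll go out to the stretch above and behind the nest.

Request:
carry_out --deltas '[[[67,3,34],0],[[67,3,34],0],[[67,3,34],0],[[67,3,34],0],[[67,3,34],0],[[67,3,34],0],[[67,3,34],0],[[67,3,34],0],[[67,3,34],0],[[67,3,34],0]]'

```text
time: 5.45
eef_pos: [0.7702, 0.1929, 0.5419]
tool_rot: [[0.907, 0.408, -0.107], [0.414, -0.91, 0.041], [-0.081, -0.081, -0.993]]
force: [0.7, -0.5, 0.4]
finger_gap: 0.0848
```

```bash
cat > st.py <<'E'
from h import *
s=state(); R=np.array(s["tool_rot"]); z=R[:,2]; y=R[:,1]
print("t",s["time"],"q",s["joint_positions"],"p",s["eef_pos"],"F",s["force"],"gap",round(s["finger_gap"],4))
print(R); print("tilt deg",np.degrees(np.arccos(-z[2])),"dir",np.degrees(np.arctan2(z[1],z[0])),"y az",np.degrees(np.arctan2(y[1],y[0])),"y elev",np.degrees(np.arcsin(y[2])))
E
python3 st.py
```

```text
t 5.45 q [0.1458 0.8904 0.0492 0.0752 2.3009 1.3395] p [0.7702 0.1929 0.5419] F [ 0.7142 -0.5386  0.3658] gap 0.0848
[[ 0.9069  0.4075 -0.1071]
 [ 0.4136 -0.9096  0.0409]
 [-0.0807 -0.0814 -0.9934]]
tilt deg 6.581110473075907 dir 159.10222981181525 y az -65.86500236742016 y elev -4.666448632103704
```

Request:
carry_out --deltas '[[[30,5,-3],0],[[30,5,-3],0],[[30,5,-3],0],[[30,5,-3],0]]'

```text
time: 5.95
eef_pos: [0.8247, 0.21, 0.4662]
tool_rot: [[0.91, 0.408, -0.071], [0.412, -0.91, 0.051], [-0.044, -0.075, -0.996]]
force: [-0.2, 0.1, -0.5]
finger_gap: 0.085
```

```bash
python3 st.py
```

```text
t 5.95 q [0.1551 0.9804 0.0482 0.074  2.174  1.3429] p [0.8247 0.21   0.4662] F [-0.2332  0.0751 -0.4707] gap 0.085
[[ 0.9103  0.4079 -0.0708]
 [ 0.4117 -0.9099  0.0505]
 [-0.0438 -0.0751 -0.9962]]
tilt deg 4.9898212590228885 dir 144.4811007623365 y az -65.85354909751761 y elev -4.309442458771719
```

Request:
carry_out --deltas '[[[159,18,-120],0],[[159,18,-120],0]]'

```text
time: 6.2
eef_pos: [0.8253, 0.2132, 0.4788]
tool_rot: [[0.912, 0.408, -0.034], [0.41, -0.91, 0.061], [-0.006, -0.069, -0.998]]
force: [-0.5, -0.3, 0.0]
finger_gap: 0.0849
```

```bash
python3 st.py
```

```text
t 6.2 q [0.1575 0.9657 0.0474 0.0782 2.1512 1.3484] p [0.8253 0.2132 0.4788] F [-0.5324 -0.2593  0.0208] gap 0.0849
[[ 0.9122  0.4084 -0.034 ]
 [ 0.4098 -0.9102  0.0607]
 [-0.0062 -0.0693 -0.9976]]
tilt deg 3.9917306030040103 dir 119.28299843423002 y az -65.83184025089766 y elev -3.9758866493366463
```

Request:
carry_out --deltas '[[[159,14,-122],0],[[159,14,-122],0],[[159,14,-122],0],[[159,14,-122],0],[[159,14,-122],0],[[159,14,-122],0]]'

```text
time: 6.95
eef_pos: [0.8152, 0.2223, 0.5028]
tool_rot: [[0.913, 0.408, -0.004], [0.408, -0.91, 0.07], [0.025, -0.066, -0.998]]
force: [0.6, -0.1, 0.2]
finger_gap: 0.0847
```

```bash
python3 st.py
```

```text
t 6.95 q [0.1689 0.9369 0.0484 0.0832 2.1471 1.3645] p [0.8152 0.2223 0.5028] F [ 0.6259 -0.144   0.1974] gap 0.0847
[[ 0.9128  0.4084 -0.0043]
 [ 0.4077 -0.9104  0.07  ]
 [ 0.0247 -0.0656 -0.9975]]
tilt deg 4.019719041453746 dir 93.48925337825717 y az -65.83972433835199 y elev -3.7617087508690967
```

Single calls give about 2° each. I'll fit a kinematic model to the recorded states and simulate bounded IK, so I can plan the tilt efficiently.

```bash
cat > kin.py <<'E'
import numpy as np
from scipy.optimize import least_squares
from scipy.spatial.transform import Rotation as Ro
def rz(a): c,s=np.cos(a),np.sin(a); return np.array([[c,-s,0],[s,c,0],[0,0,1]])
def ry(a): c,s=np.cos(a),np.sin(a); return np.array([[c,0,s],[0,1,0],[-s,0,c]])
LO=np.array([-3.1,-.84,.05,-1.13,.06,-2.69]);HI=np.array([3.1,2.19,2.79,4.28,2.93,2.69])
def fk(q,P):
    a,d,L1,e,b1,L2,b2,w,Lt,c=P
    R=rz(q[0]); p=R@[a,0,d]; R=R@ry(q[1]); p=p+R@[e,b1,L1]
    R=R@ry(q[2]); R=R@rz(q[3]); p=p+R@[0,b2,L2]; R=R@ry(q[4]); p=p+R@[w,0,Lt]
    return p,R@rz(q[5]+c)
D=[([-1.2516,.4916,1.5595,0,1.0917,-.1056],[.2575,-.5692,.2527]),
([-0.1822,0.1708,1.5316,-0.0001,1.4384,0.9637],[.5053,-.0262,.4451]),
([-0.2706,0.2859,0.0487,0.0286,2.9281,0.9031],[.3196,-.0188,.9022]),
([0.1458,0.8904,0.0492,0.0752,2.3009,1.3395],[.7702,.1929,.5419]),
([0.1551,0.9804,0.0482,0.074,2.174,1.3429],[.8247,.21,.4662]),
([0.1575,0.9657,0.0474,0.0782,2.1512,1.3484],[.8253,.2132,.4788]),
([0.1689,0.9369,0.0484,0.0832,2.1471,1.3645],[.8152,.2223,.5028])]
P0=np.array([0,.36,.53,0,.033,.41,.033,0,.38,np.pi/2])
def res(P): return np.concatenate([fk(q,P)[0]-p for q,p in D]+[.002*(P-P0)])
sol=least_squares(res,P0); P=sol.x
P[9]=np.pi/2*np.sign(1)
if __name__=="__main__":
    np.set_printoptions(precision=4,suppress=True)
    print(P); print(np.abs(sol.fun[:21]).reshape(-1,3))
    print(fk(D[0][0],P)[1],fk(D[-1][0],P)[1])
E
python3 kin.py
```

```text
[ 0.0045  0.0674  0.4981 -0.0509  1.3255  0.4448 -1.2566 -0.0321  0.065
  1.5708]
[[0.0029 0.0009 0.0073]
 [0.0109 0.0011 0.0013]
 [0.0114 0.0066 0.0026]
 [0.01   0.0002 0.003 ]
 [0.0001 0.0025 0.0041]
 [0.0029 0.0033 0.0004]
 [0.0036 0.0036 0.005 ]]
[[ 0.9111  0.4121 -0.0004]
 [ 0.4121 -0.9111  0.0011]
 [ 0.0001 -0.0012 -1.    ]] [[ 0.9128  0.4084 -0.0042]
 [ 0.4077 -0.9104  0.07  ]
 [ 0.0247 -0.0656 -0.9975]]
```

```bash
python3 - <<'E'
s=open('kin.py').read()
s=s.replace("a,d,L1,e,b1,L2,b2,w,Lt,c=P","a,d,L1,e,b1,L2,b2,w,Lt,c,f=P").replace("R=R@ry(q[2]); R","R=R@ry(q[2]); p=p+R@[f,0,0]; R")
s=s.replace(",.38,np.pi/2])",",.38,np.pi/2,0])").replace(".002*(P-P0)",".01*(P-P0)")
s=s.replace("([-0.1822,0.17","#([-0.1822,0.17").replace("reshape(-1,3))","reshape(-1,3))").replace("sol.fun[:21]","sol.fun[:18]")
open('kin.py','w').write(s)
E
python3 kin.py
```

```text
[0.0014 0.2001 0.5887 0.0008 0.0421 0.4101 0.0237 0.0018 0.2376 1.5708
 0.0439]
[[0.0001 0.     0.    ]
 [0.     0.0001 0.    ]
 [0.0003 0.     0.0001]
 [0.     0.0001 0.0001]
 [0.0001 0.0001 0.0001]
 [0.0001 0.0001 0.    ]]
[[ 0.9111  0.4121 -0.0004]
 [ 0.4121 -0.9111  0.0011]
 [ 0.0001 -0.0012 -1.    ]] [[ 0.9128  0.4084 -0.0042]
 [ 0.4077 -0.9104  0.07  ]
 [ 0.0247 -0.0656 -0.9975]]
```

```bash
cat > sim.py <<'E'
from kin import *
np.set_printoptions(precision=3,suppress=True)
W=1.0
VM=.7*np.array([2.22,2.22,2.79,3.14,3.14,3.14])/8
def ik(q0,p,R,w=None):
    w=W if w is None else w
    def f(q):
        pp,RR=fk(q,P); return np.r_[pp-p,w*(Ro.from_matrix(RR@R.T).as_rotvec())]
    return least_squares(f,np.clip(q0,LO+1e-6,HI-1e-6),bounds=(LO,HI),x_scale=1.0).x
def run(q,shift,turn,n):
    p0,R0=fk(q,P); G=p0+R0@(np.array(shift)/100); GR=R0@rz(np.radians(turn))
    for i in range(n):
        p,R=fk(q,P); d=G-p; L=np.linalg.norm(d); t=p+d*min(1,.0625/max(L,1e-9))
        rv=Ro.from_matrix(GR@R.T).as_rotvec(); a=np.linalg.norm(rv); rv=rv*min(1,np.radians(10.7)/max(a,1e-9))
        qn=ik(q,t,Ro.from_rotvec(rv).as_matrix()@R)
        s=np.max(np.abs(qn-q)/VM); q=q+(qn-q)/max(1,s)
    return q
def rep(q):
    p,R=fk(q,P); z=R[:,2]; return p,"tilt",np.degrees(np.arccos(-z[2])).round(2),"dir",np.degrees(np.arctan2(z[1],z[0])).round(1),"yel",np.degrees(np.arcsin(R[2,1])).round(1),"q",q
if __name__=="__main__":
    E=np.array(D[3][0]);F=np.array(D[4][0]);G=np.array(D[5][0])
    C=np.array(D[2][0]) if 0 else None
    for W in (.2,.5,1,2):
        print(W); print(rep(run(np.array(D[2][0]),[30,5,-3],0,4)));print(rep(run(E,[159,18,-120],0,2))); print(rep(run(F,[159,14,-122],0,6)))
E
python3 sim.py; python3 kin.py>/dev/null
```

```text
0.2
(array([0.883, 0.225, 0.486]), 'tilt', np.float64(14.05), 'dir', np.float64(31.2), 'yel', np.float64(-1.8), 'q', array([0.153, 0.964, 0.05 , 0.098, 1.899, 1.353]))
(array([0.864, 0.222, 0.497]), 'tilt', np.float64(11.48), 'dir', np.float64(35.2), 'yel', np.float64(-2.3), 'q', array([0.155, 0.948, 0.05 , 0.095, 1.962, 1.355]))
(array([0.911, 0.247, 0.561]), 'tilt', np.float64(30.5), 'dir', np.float64(23.0), 'yel', np.float64(0.0), 'q', array([0.165, 0.905, 0.05 , 0.12 , 1.666, 1.376]))
0.5
(array([0.829, 0.212, 0.462]), 'tilt', np.float64(4.67), 'dir', np.float64(138.8), 'yel', np.float64(-4.3), 'q', array([0.156, 0.984, 0.05 , 0.075, 2.159, 1.344]))
(array([0.829, 0.214, 0.477]), 'tilt', np.float64(3.9), 'dir', np.float64(109.9), 'yel', np.float64(-3.9), 'q', array([0.157, 0.967, 0.05 , 0.079, 2.136, 1.349]))
(array([0.818, 0.223, 0.506]), 'tilt', np.float64(4.39), 'dir', np.float64(79.0), 'yel', np.float64(-3.6), 'q', array([0.169, 0.932, 0.05 , 0.085, 2.131, 1.365]))
1
(array([0.822, 0.21 , 0.46 ]), 'tilt', np.float64(6.05), 'dir', np.float64(155.3), 'yel', np.float64(-4.6), 'q
[... 174 characters left out ...]
0.158, 0.971, 0.05 , 0.076, 2.169, 1.347]))
(array([0.811, 0.221, 0.503]), 'tilt', np.float64(3.9), 'dir', np.float64(109.0), 'yel', np.float64(-3.9), 'q', array([0.169, 0.936, 0.05 , 0.081, 2.165, 1.363]))
2
(array([0.821, 0.21 , 0.46 ]), 'tilt', np.float64(6.45), 'dir', np.float64(158.2), 'yel', np.float64(-4.6), 'q', array([0.156, 0.988, 0.05 , 0.071, 2.199, 1.342]))
(array([0.821, 0.212, 0.473]), 'tilt', np.float64(4.88), 'dir', np.float64(142.9), 'yel', np.float64(-4.3), 'q', array([0.158, 0.972, 0.05 , 0.075, 2.177, 1.347]))
(array([0.809, 0.221, 0.502]), 'tilt', np.float64(3.96), 'dir', np.float64(116.7), 'yel', np.float64(-4.0), 'q', array([0.169, 0.937, 0.05 , 0.08 , 2.174, 1.363]))
```

```bash
sed -i 's/^W=1.0/W=0.6/' sim.py; cat > a.py <<'E'
from sim import *
q=np.array(D[5][0])
for turn in (170,-260):
    qq=q.copy()
    p,R=fk(qq,P)
    # come to mid config
    sh=R.T@(np.array([.6,.15,.45])-p)*100
    qq=run(qq,sh,0,6); print(rep(qq))
    for i in range(5):
        qq=run(qq,[0,0,0],turn if i else turn,10); print(turn,i,rep(qq))
        turn=np.sign(turn)*170
E
python3 a.py
```

```text
(array([0.6 , 0.15, 0.45]), 'tilt', np.float64(4.02), 'dir', np.float64(93.5), 'yel', np.float64(-3.8), 'q', array([0.111, 0.355, 1.271, 0.07 , 1.512, 1.257]))
170 0 (array([0.589, 0.076, 0.431]), 'tilt', np.float64(10.89), 'dir', np.float64(84.4), 'yel', np.float64(-4.8), 'q', array([-0.058,  0.313,  1.397,  0.192,  1.426,  2.69 ]))
170 1 (array([0.548, 0.044, 0.306]), 'tilt', np.float64(46.32), 'dir', np.float64(38.1), 'yel', np.float64(-3.8), 'q', array([-0.272,  0.233,  2.116,  1.254,  0.66 ,  2.69 ]))
170 2 (array([0.546, 0.069, 0.31 ]), 'tilt', np.float64(50.29), 'dir', np.float64(4.9), 'yel', np.float64(45.9), 'q', array([0.095, 0.175, 2.17 , 3.232, 0.082, 2.69 ]))
170 3 (array([ 0.543, -0.001,  0.308]), 'tilt', np.float64(50.01), 'dir', np.float64(-6.1), 'yel', np.float64(37.9), 'q', array([-0.035,  0.162,  2.133,  4.28 ,  0.06 ,  2.69 ]))
170 4 (array([ 0.512, -0.12 ,  0.305]), 'tilt', np.float64(49.32), 'dir', np.float64(-19.3), 'yel', np.float64(37.5), 'q', array([-0.264,  0.142,  2.165,  4.28 ,  0.06 ,  2.69 ]))
(array([0.6 , 0.15, 0.45]), 'tilt', np.float64(4.02), 'dir',
[... 280 characters left out ...]
 1 (array([0.591, 0.07 , 0.434]), 'tilt', np.float64(8.12), 'dir', np.float64(86.8), 'yel', np.float64(-6.0), 'q', array([-0.049,  0.318,  1.373,  0.143,  1.451,  0.822]))
-170 2 (array([0.591, 0.07 , 0.434]), 'tilt', np.float64(8.12), 'dir', np.float64(86.8), 'yel', np.float64(7.0), 'q', array([-0.049,  0.318,  1.373,  0.143,  1.451, -1.045]))
-170 3 (array([0.59 , 0.124, 0.441]), 'tilt', np.float64(5.15), 'dir', np.float64(82.8), 'yel', np.float64(1.4), 'q', array([ 0.062,  0.325,  1.341,  0.089,  1.46 , -2.69 ]))
-170 4 (array([0.521, 0.205, 0.339]), 'tilt', np.float64(37.49), 'dir', np.float64(-27.3), 'yel', np.float64(-20.6), 'q', array([ 0.481,  0.236,  1.82 , -0.746,  0.823, -2.69 ]))
```

```bash
cat > b.py <<'E'
from h import *
from scipy.spatial.transform import Rotation
p=snapshot("top")
pts=[(65,160),(462,83),(95,350),(498,270)]
W=[onplane(p,(140+x/5,120+y/5),.238)[:2] for x,y in pts]
print(np.array(W))
# model: (62,95),(62,-95),(-30,95),(-30,-95)
M=np.array([(62,95),(62,-95),(-30,95),(-30,-95)])/1000; W=np.array(W)
Mc=M-M.mean(0);Wc=W-W.mean(0); a=np.arctan2((Mc[:,0]*Wc[:,1]-Mc[:,1]*Wc[:,0]).sum(),(Mc*Wc).sum())
R=np.array([[np.cos(a),-np.sin(a)],[np.sin(a),np.cos(a)]]); print("yaw",np.degrees(a),"origin",W.mean(0)-R@M.mean(0), (W-(W.mean(0)+Mc@R.T))*1000)
E
python3 b.py; cat > a2.py <<'E'
from sim import *
q=np.array(D[5][0]); p,R=fk(q,P)
for tgt in ([.62,-.1,.5],[.6,-.15,.45],[.65,-.05,.45],[.55,-.1,.5],[.7,-.1,.5]):
    for n1 in (70,):
        qq=run(q,R.T@(np.array(tgt)-p)*100,80,9)
        for t2 in (60,90,120,150):
          print(tgt,t2,rep(run(qq,[0,0,0],t2,10)))
E
python3 a2.py
```

```text
[[0.6673 0.3578]
 [0.7083 0.1715]
 [0.5767 0.3373]
 [0.6181 0.1518]]
yaw 12.50143642996267 origin [0.627  0.2511] [[ 0.3737  0.5033]
 [ 0.2493 -0.3156]
 [-0.4421 -0.0862]
 [-0.1808 -0.1016]]
[0.62, -0.1, 0.5] 60 (array([ 0.489, -0.259,  0.455]), 'tilt', np.float64(9.18), 'dir', np.float64(62.8), 'yel', np.float64(-2.2), 'q', array([-0.674,  0.252,  1.419,  0.157,  1.504,  2.69 ]))
[0.62, -0.1, 0.5] 90 (array([ 0.493, -0.237,  0.429]), 'tilt', np.float64(17.69), 'dir', np.float64(47.8), 'yel', np.float64(-7.1), 'q', array([-0.702,  0.227,  1.546,  0.315,  1.368,  2.69 ]))
[0.62, -0.1, 0.5] 120 (array([ 0.5  , -0.225,  0.42 ]), 'tilt', np.float64(22.03), 'dir', np.float64(43.9), 'yel', np.float64(-9.4), 'q', array([-0.705,  0.219,  1.599,  0.397,  1.305,  2.69 ]))
[0.62, -0.1, 0.5] 150 (array([ 0.506, -0.216,  0.416]), 'tilt', np.float64(24.71), 'dir', np.float64(42.0), 'yel', np.float64(-10.6), 'q', array([-0.703,  0.215,  1.628,  0.449,  1.268,  2.69 ]))
[0.6, -0.15, 0.45] 60 (array([ 0.474, -0.285,  0.411]), 'tilt', np.float64(8.45), 'dir', np.float64(63.7), 'yel', np.float64(-1.4),
[... 2289 characters left out ...]
0.01), 'dir', np.float64(61.5), 'yel', np.float64(-3.5), 'q', array([-0.58 ,  0.386,  1.235,  0.174,  1.536,  2.69 ]))
[0.7, -0.1, 0.5] 90 (array([ 0.582, -0.237,  0.431]), 'tilt', np.float64(16.98), 'dir', np.float64(49.6), 'yel', np.float64(-8.2), 'q', array([-0.602,  0.356,  1.354,  0.299,  1.408,  2.69 ]))
[0.7, -0.1, 0.5] 120 (array([ 0.585, -0.226,  0.423]), 'tilt', np.float64(20.7), 'dir', np.float64(46.0), 'yel', np.float64(-10.5), 'q', array([-0.606,  0.344,  1.407,  0.366,  1.345,  2.69 ]))
[0.7, -0.1, 0.5] 150 (array([ 0.588, -0.219,  0.419]), 'tilt', np.float64(23.11), 'dir', np.float64(44.0), 'yel', np.float64(-11.8), 'q', array([-0.607,  0.338,  1.438,  0.41 ,  1.306,  2.69 ]))
```

```bash
cat > a3.py <<'E'
from sim import *
import sys,time
rng=np.random.default_rng(int(sys.argv[1]))
q0=np.array(D[5][0]); p,R=fk(q0,P)
t0=time.time(); best=[]
def zt(q):
    p,R=fk(q,P); z=R[:,2]; return p,np.degrees(np.arccos(-z[2])),np.degrees(np.arctan2(z[1],z[0]))
while time.time()-t0<240:
    az=np.radians(rng.uniform(-70,25)); r=rng.uniform(.45,.8); z=rng.uniform(.3,.6)
    sg=1 if rng.random()<.7 else -1
    tgt=np.array([r*np.cos(az),r*np.sin(az),z])
    c1=(R.T@(tgt-p)*100).round(0); t1=90 if sg>0 else -170
    q=run(q0,c1,t1,10)
    if sg<0: q=run(q,[0,0,0],-60,6)
    seq=[(c1,t1)]
    for k in range(2):
        c=np.round(rng.uniform(-40,40,3)*(rng.random()<.7)); t=sg*int(rng.choice([60,90,120,150,170]))
        q=run(q,c,t,10); seq.append((c,t))
        pp,ti,di=zt(q)
        if pp[2]<.2: break
        cost=abs(ti-42)+.5*max(0,abs(di-14)-4)+3*k
        best.append((cost,ti,di,pp,seq[:],q,sg))
best.sort(key=lambda b:b[0])
for b in best[:6]: print(b)
E
for i in 1 2 3 4; do python3 a3.py $i > o$i & done; wait; cat o1 o2 o3 o4; nproc
```

```text
(np.float64(3.9321677433039213), np.float64(41.06783225669608), np.float64(12.852492875355889), array([ 0.141, -0.247,  0.385]), [(array([-33.,   4.,   9.]), 90), (array([0., 0., 0.]), 60), (array([  2., -10., -36.]), 170)], array([-1.831, -0.122,  2.188,  0.623,  1.482,  2.69 ]), 1)
(np.float64(4.247041361764769), np.float64(41.76881151876897), np.float64(7.968294238932522), array([ 0.176, -0.053,  0.343]), [(array([-52.,  43.,   7.]), 90), (array([-0., -0., -0.]), 170), (array([-16.,  33., -11.]), 120)], array([-2.261, -0.595,  2.508,  0.478,  1.784,  2.606]), 1)
(np.float64(4.569742199117762), np.float64(43.56974219911776), np.float64(12.056366585062765), array([0.543, 0.129, 0.258]), [(array([-66.,  35.,   9.]), 90), (array([-17., -33.,  -0.]), 150), (array([-27.,   1., -12.]), 90)], array([0.194, 0.268, 2.172, 2.948, 0.06 , 2.69 ]), 1)
(np.float64(4.841989466704391), np.float64(40.15801053329561), np.float64(11.187153846481971), array([ 0.662, -0.368,  0.338]), [(array([-17.,  12.,  12.]), 90), (array([ 30., -36., -30.]), 150), (array([ 0.,  0., -0.]), 90)], array([-0.754,  0.50
[... 5012 characters left out ...]
.]), 90), (array([-26., -14.,   3.]), 150), (array([ 0.,  0., -0.]), 150)], array([0.177, 0.39 , 2.05 , 3.13 , 0.06 , 2.69 ]), 1)
(np.float64(4.723327246203054), np.float64(40.405920444145146), np.float64(9.741504619303601), array([ 0.437, -0.034,  0.203]), [(array([-29.,  -1.,   9.]), 90), (array([-0., -0.,  0.]), 60), (array([ 0., -0.,  0.]), 170)], array([-0.305,  0.256,  2.482,  2.231,  0.385,  2.69 ]), 1)
(np.float64(5.003237293521517), np.float64(41.07382449241587), np.float64(7.84587642812522), array([ 0.265, -0.507,  0.27 ]), [(array([-26., -10.,   6.]), 90), (array([37., -3., -6.]), 90), (array([ 32.,  18., -16.]), 170)], array([-1.474,  0.424,  1.858,  0.84 ,  1.079,  2.69 ]), 1)
4
```

The simulator matches the measured behaviour with W≈0.6. The plan is to run joint 6 to its limit over the door area and keep commanding the turn. That should force about 40° of tilt towards azimuth 12°.

Request:
carry_out --deltas '[[[-21,36,-3],90],[[-21,36,-3],90],[[-21,36,-3],90],[[-21,36,-3],90],[[-21,36,-3],90],[[-21,36,-3],90],[[-21,36,-3],90],[[-21,36,-3],90],[[-21,36,-3],90],[[-21,36,-3],90]]'

```text
time: 8.25
eef_pos: [0.7707, -0.1934, 0.5038]
tool_rot: [[0.409, -0.913, -0.004], [-0.91, -0.408, 0.07], [-0.066, -0.025, -0.998]]
force: [0.0, 0.4, -0.3]
finger_gap: 0.0848
```

Request:
carry_out --deltas '[[[0,0,0],60],[[0,0,0],60],[[0,0,0],60],[[0,0,0],60],[[0,0,0],60],[[0,0,0],60]]'

```text
time: 9.0
eef_pos: [0.7068, -0.288, 0.4877]
tool_rot: [[-0.019, -1.0, 0.014], [-0.998, 0.02, 0.068], [-0.068, -0.013, -0.998]]
force: [-0.1, -0.7, -0.2]
finger_gap: 0.0851
```

```bash
python3 st.py
```

```text
t 9.0 q [-0.4936  0.6475  0.6837  0.0683  1.8297  2.6842] p [ 0.7068 -0.288   0.4877] F [-0.1126 -0.7036 -0.2097] gap 0.0851
[[-0.0189 -0.9997  0.0138]
 [-0.9975  0.0197  0.0675]
 [-0.0678 -0.0125 -0.9976]]
tilt deg 3.951792949054845 dir 78.41603162158869 y az 178.86848480357148 y elev -0.7180337584155101
```

```bash
cat > a4.py <<'E'
from sim import *
from h import state
q0=np.array(state()["joint_positions"]); print(rep(q0)[0])
p,R=fk(q0,P)
for wd in ([0,0,0],[-.15,.1,-.1],[-.2,.2,-.1],[-.2,.1,0]):
  for t in (120,170):
    c=(R.T@np.array(wd)*100).round(0); q=run(q0,c,t,10); print(wd,c,t,rep(q)); q=run(q,[0,0,0],t,5); print(rep(q))
E
python3 a4.py
```

```text
[ 0.7069 -0.2879  0.4884]
[0, 0, 0] [0. 0. 0.] 120 (array([ 0.5512, -0.3735,  0.3862]), 'tilt', np.float64(26.82), 'dir', np.float64(23.8), 'yel', np.float64(-14.7), 'q', array([-0.8469,  0.3957,  1.4543,  0.4828,  1.1838,  2.69  ]))
(array([ 0.5123, -0.3678,  0.3178]), 'tilt', np.float64(45.97), 'dir', np.float64(11.9), 'yel', np.float64(-6.7), 'q', array([-0.9667,  0.3719,  1.8454,  1.0418,  0.8764,  2.69  ]))
[0, 0, 0] [0. 0. 0.] 170 (array([ 0.5657, -0.36  ,  0.3823]), 'tilt', np.float64(31.5), 'dir', np.float64(20.6), 'yel', np.float64(-17.1), 'q', array([-0.8352,  0.3861,  1.5094,  0.5767,  1.0995,  2.69  ]))
(array([ 0.5396, -0.3512,  0.3238]), 'tilt', np.float64(51.11), 'dir', np.float64(8.9), 'yel', np.float64(-3.9), 'q', array([-0.9154,  0.3714,  1.8833,  1.2188,  0.815 ,  2.69  ]))
[-0.15, 0.1, -0.1] [-9. 15. 10.] 120 (array([ 0.4711, -0.2298,  0.271 ]), 'tilt', np.float64(33.7), 'dir', np.float64(17.3), 'yel', np.float64(-9.2), 'q', array([-0.7966,  0.2615,  2.0644,  0.8514,  0.7165,  2.69  ]))
(array([ 0.4581, -0.217 ,  0.2181]), 'tilt', np.float64(44.35), 'dir', np.floa
[... 1402 characters left out ...]
4), 'dir', np.float64(20.1), 'yel', np.float64(-8.8), 'q', array([-1.1137,  0.0463,  1.9514,  0.5363,  1.1475,  2.69  ]))
(array([ 0.294 , -0.2813,  0.2936]), 'tilt', np.float64(43.7), 'dir', np.float64(7.6), 'yel', np.float64(6.0), 'q', array([-1.331 ,  0.1146,  2.2917,  1.0113,  0.9449,  2.69  ]))
[-0.2, 0.1, 0] [-10.  20.   0.] 170 (array([ 0.3593, -0.2686,  0.3735]), 'tilt', np.float64(33.17), 'dir', np.float64(17.4), 'yel', np.float64(-10.0), 'q', array([-1.077 ,  0.0539,  1.9974,  0.6584,  1.0718,  2.69  ]))
(array([ 0.3387, -0.2647,  0.2948]), 'tilt', np.float64(49.28), 'dir', np.float64(5.6), 'yel', np.float64(10.0), 'q', array([-1.2144,  0.1371,  2.332 ,  1.2364,  0.8878,  2.69  ]))
```

Use zero shift with a 170° turn: 10 rows, then a few more.

Request:
carry_out --deltas '[[[0,0,0],170],[[0,0,0],170],[[0,0,0],170],[[0,0,0],170],[[0,0,0],170],[[0,0,0],170],[[0,0,0],170],[[0,0,0],170],[[0,0,0],170],[[0,0,0],170]]'

```text
time: 10.25
eef_pos: [0.5558, -0.367, 0.3811]
tool_rot: [[-0.455, -0.753, 0.476], [-0.789, 0.589, 0.177], [-0.414, -0.295, -0.861]]
force: [0.4, -0.4, -0.1]
finger_gap: 0.0851
```

```bash
python3 st.py; cat > a5.py <<'E'
from sim import *
from h import state
q0=np.array(state()["joint_positions"])
for n in (1,2,3,4,5): print(n,rep(run(q0,[0,0,0],170,n)))
E
python3 a5.py
```

```text
t 10.25 q [-0.8522  0.3821  1.4799  0.5513  1.1377  2.6843] p [ 0.5558 -0.367   0.3811] F [ 0.4017 -0.4461 -0.0573] gap 0.0851
[[-0.4547 -0.7525  0.4765]
 [-0.7886  0.5888  0.1774]
 [-0.414  -0.2951 -0.8611]]
tilt deg 30.558589554320715 dir 20.424256819441467 y az 141.95870053069729 y elev -17.160576681360045
1 (array([ 0.5311, -0.3785,  0.3672]), 'tilt', np.float64(33.45), 'dir', np.float64(20.2), 'yel', np.float64(-14.8), 'q', array([-0.9091,  0.3759,  1.5807,  0.6369,  1.0825,  2.69  ]))
2 (array([ 0.522 , -0.3768,  0.3515]), 'tilt', np.float64(37.64), 'dir', np.float64(18.8), 'yel', np.float64(-13.1), 'q', array([-0.9387,  0.3727,  1.6626,  0.7494,  1.0261,  2.69  ]))
3 (array([ 0.5218, -0.3722,  0.3424]), 'tilt', np.float64(42.17), 'dir', np.float64(16.3), 'yel', np.float64(-11.1), 'q', array([-0.9513,  0.3699,  1.7337,  0.878 ,  0.9684,  2.69  ]))
4 (array([ 0.5252, -0.3675,  0.337 ]), 'tilt', np.float64(46.57), 'dir', np.float64(13.0), 'yel', np.float64(-8.7), 'q', array([-0.9526,  0.3665,  1.7989,  1.018 ,  0.9088,  2.69  ]))
5 (array([ 0.5291, -0.3632,  0.3329]), 'tilt', np.float64(50.47), 'dir', np.float64(9.1), 'yel', np.float64(-5.5), 'q', array([-0.9452,  0.3624,  1.861 ,  1.166 ,  0.8473,  2.69  ]))
```

Request:
carry_out --deltas '[[[0,0,0],170],[[0,0,0],170],[[0,0,0],170]]'

```text
time: 10.62
eef_pos: [0.5171, -0.3689, 0.3284]
tool_rot: [[-0.597, -0.475, 0.646], [-0.479, 0.858, 0.188], [-0.644, -0.197, -0.739]]
force: [0.8, -0.4, 0.2]
finger_gap: 0.0852
```

```bash
python3 st.py; cat > a6.py <<'E'
from sim import *
from h import state
q0=np.array(state()["joint_positions"]); p,R=fk(q0,P)
# turn to make y horizontal
best=[]
for t in np.arange(-180,180,1.):
    best.append((abs((R@rz(np.radians(t)))[2,1]),t))
for e,t in sorted(best)[:4]:
    R2=R@rz(np.radians(t)); print("turn",t,"y az",np.degrees(np.arctan2(R2[1,1],R2[0,1])))
    K=np.array([.627,.2511,.062]); g=K-.003*R2[:,2]
    for back in (.2,.12,0):
        tp=g-back*R2[:,2]
        q=ik(q0,tp,R2); q=ik(q,tp,R2); pp,RR=fk(q,P); print(back,tp,"err",np.linalg.norm(pp-tp),"shift from now",R.T@(tp-p)*100,q)
E
python3 a6.py
```

```text
t 10.625 q [-0.9647  0.3722  1.7213  0.8743  0.9836  2.6843] p [ 0.5171 -0.3689  0.3284] F [ 0.7634 -0.3822  0.2116] gap 0.0852
[[-0.597  -0.4752  0.6464]
 [-0.4786  0.8576  0.1884]
 [-0.6439 -0.1969 -0.7394]]
tilt deg 42.323746468454736 dir 16.24880971870976 y az 118.98976577775151 y elev -11.356547848740442
turn 17.0 y az 106.25239128147095
0.2 [0.4958 0.2129 0.2121] err 5.2371715490454576e-11 shift from now [-18.4001  54.5601  19.5684] [0.402  0.3314 2.2086 3.6811 0.1554 1.1242]
0.12 [0.5475 0.2279 0.1529] err 1.863761585529871e-15 shift from now [-18.4001  54.5601  27.5684] [0.3919 0.5069 2.1541 3.4231 0.2651 1.3788]
0 [0.6251 0.2505 0.0642] err 1.5757723200046893e-10 shift from now [-18.4001  54.5601  39.5684] [0.3756 0.7375 2.0049 3.3267 0.3428 1.4643]
turn -163.0 y az -73.74760871852905
0.2 [0.4958 0.2129 0.2121] err 0.024875917011799947 shift from now [-18.4001  54.5601  19.5684] [ 0.3436  0.2832  2.1265 -1.0758  0.06    2.69  ]
0.12 [0.5475 0.2279 0.1529] err 0.04386650223670703 shift from now [-18.4001  54.5601  27.5684] [ 0.3399  0.4331  2.0091 -1.0787  0.06    2.69  ]
0 [
[... 369 characters left out ...]
shift from now [-18.4001  54.5601  27.5684] [0.3919 0.5069 2.1541 3.4231 0.2651 1.3962]
0 [0.6251 0.2505 0.0642] err 3.3595085649349863e-10 shift from now [-18.4001  54.5601  39.5684] [0.3756 0.7375 2.0049 3.3267 0.3428 1.4817]
turn -162.0 y az -74.48699436079109
0.2 [0.4958 0.2129 0.2121] err 0.025127473278483536 shift from now [-18.4001  54.5601  19.5684] [ 0.3428  0.2828  2.1263 -1.059   0.06    2.69  ]
0.12 [0.5475 0.2279 0.1529] err 0.044119608505267284 shift from now [-18.4001  54.5601  27.5684] [ 0.3391  0.4328  2.0089 -1.0619  0.06    2.69  ]
0 [0.6251 0.2505 0.0642] err 0.058958265209260584 shift from now [-18.4001  54.5601  39.5684] [ 0.3341  0.6641  1.8097 -1.0659  0.06    2.69  ]
```

```bash
cat > a7.py <<'E'
from sim import *
from h import state
q0=np.array(state()["joint_positions"])
q0=np.clip(q0,LO,HI)
for seq in ([([-18,55,20],17,10),([0,0,0],0,2)],[([-18,55,12],17,10),([0,0,8],0,3)]):
    q=q0
    for s,t,n in seq:
        for k in range(1,n+1): 
            if k in(3,6,8,n): print(k,rep(run(q,s,t,k)))
        q=run(q,s,t,n)
E
python3 a7.py
```

```text
3 (array([ 0.4936, -0.1944,  0.2653]), 'tilt', np.float64(42.58), 'dir', np.float64(16.1), 'yel', np.float64(-0.1), 'q', array([-0.7384,  0.2776,  2.1588,  1.2252,  0.6595,  2.69  ]))
6 (array([ 0.4938, -0.0089,  0.2382]), 'tilt', np.float64(42.32), 'dir', np.float64(16.2), 'yel', np.float64(-0.0), 'q', array([-0.2659,  0.2402,  2.3412,  1.831 ,  0.3724,  2.4379]))
8 (array([0.4987, 0.0744, 0.228 ]), 'tilt', np.float64(42.8), 'dir', np.float64(16.0), 'yel', np.float64(-0.2), 'q', array([0.0113, 0.2662, 2.3391, 2.3805, 0.2633, 2.1113]))
10 (array([0.5018, 0.1372, 0.2197]), 'tilt', np.float64(42.97), 'dir', np.float64(15.6), 'yel', np.float64(-0.4), 'q', array([0.2103, 0.299 , 2.2934, 2.93  , 0.2042, 1.723 ]))
2 (array([0.5018, 0.1372, 0.2197]), 'tilt', np.float64(42.97), 'dir', np.float64(15.6), 'yel', np.float64(-0.4), 'q', array([0.2103, 0.299 , 2.2934, 2.93  , 0.2042, 1.723 ]))
3 (array([ 0.4742, -0.1935,  0.2756]), 'tilt', np.float64(42.89), 'dir', np.float64(16.0), 'yel', np.float64(-0.3), 'q', array([-0.7724,  0.2392,  2.1826,  1.2008,  0.6864,  2.69  ]))
6 (array([ 0.4588, -0.0067,  0.269 ]), 'tilt', np.float64(42.32), 'dir', np.float64(16.2), 'yel', np.float64(-0.0), 'q', array([-0.3085,  0.1265,  2.3703,  1.5764,  0.3852,  2.674 ]))
8 (array([0.4562, 0.0858, 0.2693]), 'tilt', np.float64(42.98), 'dir', np.float64(15.8), 'yel', np.float64(-0.3), 'q', array([0.0312, 0.1215, 2.3768, 2.0713, 0.1894, 2.4454]))
10 (array([0.4621, 0.1138, 0.2719]), 'tilt', np.float64(44.31), 'dir', np.float64(14.4), 'yel', np.float64(-1.1), 'q', array([0.1637, 0.1333, 2.3439, 2.6208, 0.1233, 1.9985]))
3 (array([0.5162, 0.1277, 0.2147]), 'tilt', np.float64(44.31), 'dir', np.float64(14.4), 'yel', np.float64(-1.1), 'q', array([0.1861, 0.3268, 2.2858, 2.9545, 0.2473, 1.6786]))
```

Request:
carry_out --deltas '[[[-18,55,20],17],[[-18,55,20],17],[[-18,55,20],17],[[-18,55,20],17],[[-18,55,20],17],[[-18,55,20],17],[[-18,55,20],17],[[-18,55,20],17],[[-18,55,20],17],[[-18,55,20],17]]'

```text
time: 11.88
eef_pos: [0.4941, 0.1765, 0.1961]
tool_rot: [[-0.705, -0.284, 0.65], [-0.212, 0.959, 0.189], [-0.677, -0.004, -0.736]]
force: [0.1, -1.0, -0.0]
finger_gap: 0.0846
```

```bash
python3 st.py; cat > c.py <<'E'
from h import *
import sys
K=np.array([float(a) for a in sys.argv[1:4]])
s=state();R=np.array(s["tool_rot"]);p=np.array(s["eef_pos"])
from kin import fk,P
t=np.arctan2(-R[2,1],R[2,0]) if 0 else None
b=min(np.arange(-90,90,.5),key=lambda t:abs(R[2,0]*-np.sin(np.radians(t))+R[2,1]*np.cos(np.radians(t))))
print("level turn",b,"shift to grasp cm",R.T@(K-.003*R[:,2]-p)*100)
E
python3 c.py .627 .2511 .062
```

```text
t 11.875 q [0.1881 0.3481 2.2883 2.871  0.2442 1.7574] p [0.4941 0.1765 0.1961] F [ 0.1353 -1.0155 -0.0039] gap 0.0846
[[-0.7052 -0.2841  0.6496]
 [-0.2117  0.9588  0.1895]
 [-0.6766 -0.0039 -0.7363]]
tilt deg 42.58176369279188 dir 16.259599337770474 y az 106.50437121810248 y elev -0.22493370192774398
level turn 0.5 shift to grasp cm [-1.8749  3.431  19.6172]
```

Request:
carry_out --deltas '[[[-1.9,3.4,6],0],[[-1.9,3.4,6],0],[[-1.9,3.4,6],0],[[-1.9,3.4,6],0]]'

```text
time: 12.38
eef_pos: [0.5368, 0.2222, 0.1652]
tool_rot: [[-0.705, -0.283, 0.65], [-0.211, 0.959, 0.189], [-0.677, -0.004, -0.736]]
force: [-0.1, 0.1, -0.2]
finger_gap: 0.0851
```

```bash
python3 st.py;  python3 c.py .627 .2511 .062; python3 - <<'E'
from h import *
for n in ("wrist","side"):
    p=snapshot(n); save(p,n+"2",scale=1.5) if n=="wrist" else save(p,n+"2",crop=(170,160,350,360),scale=3.2)
    for t in ("knob","rod","plate_front","nest"):
        f=spot_point if t!="rod" else find_in
        for q in f(p,t)[:2]: print(n,t,round(q["conf"],2),np.array(q["at"]),proj(p,q["at"]).round())
E
```

```text
t 12.375 q [0.2772 0.4685 2.186  3.127  0.2566 1.5751] p [0.5368 0.2222 0.1652] F [-0.0755  0.0951 -0.1983] gap 0.0851
[[-0.7051 -0.2831  0.6501]
 [-0.2109  0.9591  0.1888]
 [-0.677  -0.0039 -0.736 ]]
tilt deg 42.60881007450108 dir 16.197321094622268 y az 106.44307656645954 y elev -0.22605162586669794
level turn 0.5 shift to grasp cm [ 0.0202  0.263  13.7077]
wrist knob 0.82 [0.6248 0.2544 0.0677] [261. 187.]
wrist rod 0.93 [0.6196 0.2537 0.1002] [263. 215.]
wrist nest 0.76 [ 0.6241  0.2544 -0.0004] [261. 132.]
side knob 0.62 [0.6263 0.2501 0.0655] [240. 281.]
side rod 0.53 [0.6268 0.2566 0.0777] [239. 279.]
side plate_front 0.88 [0.5814 0.2401 0.2257] [261. 225.]
side nest 0.96 [0.6245 0.2519 0.0033] [240. 300.]
```

View pics/wrist2.png

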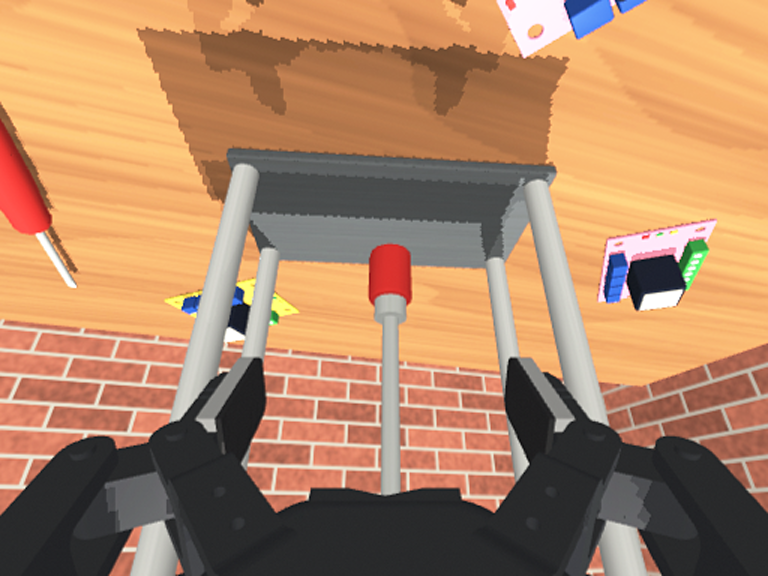

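View pics/side2.png

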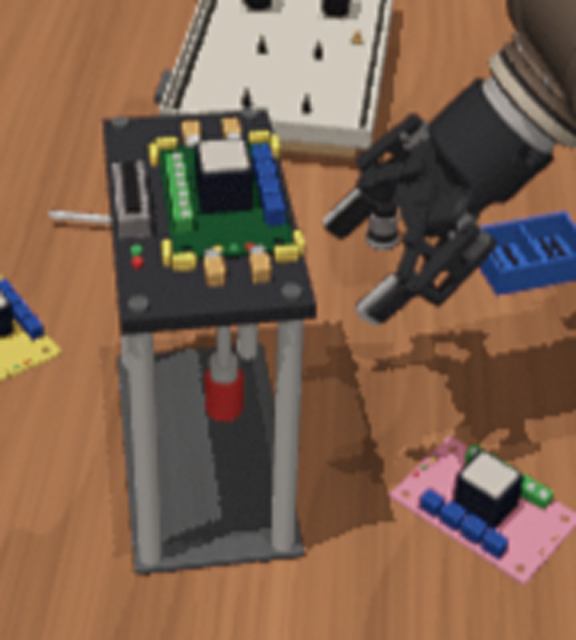

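The wrist view shows the red knob at (389,276), centred between the fingers, with the front pillars clear at about x=215 and 575. I go in.

Request:
carry_out --deltas '[[[0,0.3,5],0],[[0,0.3,9],0],[[0,0.3,12],0],[[0,0.3,13.6],0],[[0,0.3,13.6],0]]'

```text
time: 13.5
eef_pos: [0.6249, 0.2517, 0.064]
tool_rot: [[-0.706, -0.284, 0.649], [-0.212, 0.959, 0.189], [-0.676, -0.004, -0.737]]
force: [0.3, -0.1, 1.1]
finger_gap: 0.0847
```

```bash
python3 st.py;  python3 c.py .627 .2511 .062; python3 - <<'E'
from h import *
p=snapshot("wrist"); save(p,"wrist3",scale=1.5)
E
```

```text
t 13.5 q [0.2853 0.736  2.0095 3.1452 0.3467 1.563 ] p [0.6249 0.2517 0.064 ] F [ 0.3112 -0.1268  1.1404] gap 0.0847
[[-0.7056 -0.2838  0.6493]
 [-0.2116  0.9589  0.1892]
 [-0.6763 -0.0039 -0.7366]]
tilt deg 42.55817543343679 dir 16.243072579470322 y az 106.48687423645644 y elev -0.22385706702063737
level turn 0.5 shift to grasp cm [-0.0004 -0.1133 -0.024 ]
```

View pics/wrist3.png

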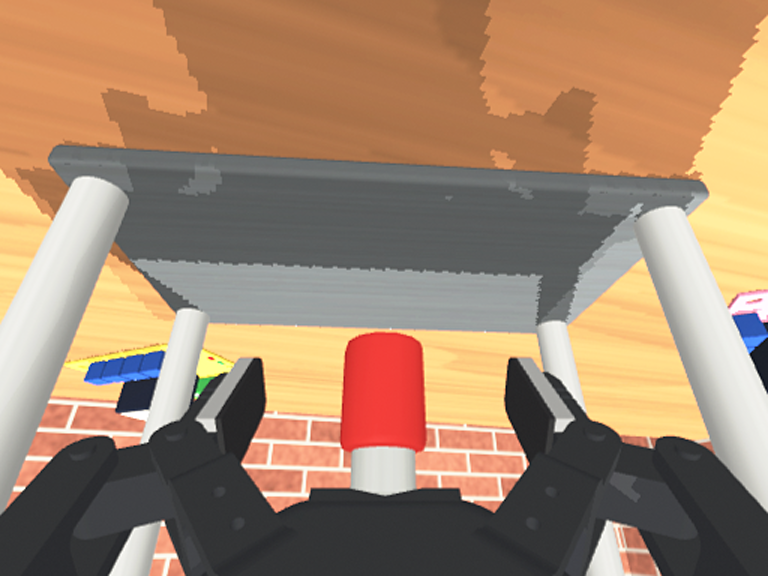

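The knob is at (384,392), between the pads and centred to within about 1 px. I close on it.

Request:
carry_out --deltas '[[[0,0,0],0],[[0,0,0],0],[[0,0,0],0],[[0,0,0],0],[[0,0,0],0],[[0,0,0],0]]' --hand 2.0 --grip_force 90

```text
time: 14.3
eef_pos: [0.6248, 0.2512, 0.065]
tool_rot: [[-0.705, -0.283, 0.65], [-0.21, 0.959, 0.189], [-0.677, -0.004, -0.736]]
force: [-2.3, -4.9, 4.0]
finger_gap: 0.0261
```

```bash
python3 st.py; python3 - <<'E'
from h import *
R=np.array(state()["tool_rot"]); print("1cm up in tool axes",R.T@[0,0,1])
p=snapshot("wrist"); save(p,"wrist4",scale=1.5)
E
```

```text
t 14.3 q [0.2847 0.7342 2.0103 3.1457 0.3468 1.563 ] p [0.6248 0.2512 0.065 ] F [-2.3268 -4.9007  3.9969] gap 0.0261
[[-0.7052 -0.2827  0.6502]
 [-0.2104  0.9592  0.1888]
 [-0.6771 -0.0037 -0.7359]]
tilt deg 42.61529391176108 dir 16.192122735193486 y az 106.41989176665729 y elev -0.20955510932220114
1cm up in tool axes [-0.6771 -0.0037 -0.7359]
```

View pics/wrist4.png

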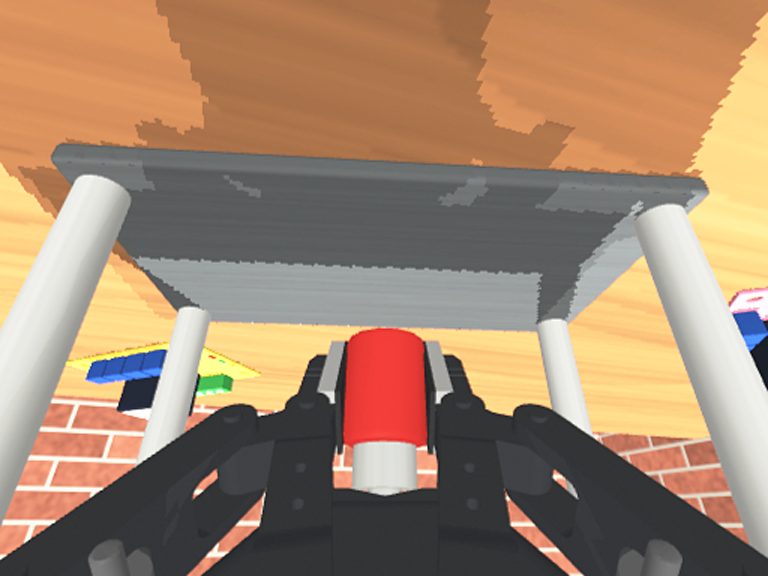

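Request:
carry_out --deltas '[[[-0.14,0,-0.15],0],[[-0.27,0,-0.3],0],[[-0.41,0,-0.44],0],[[-0.54,0,-0.59],0],[[-0.68,0,-0.74],0],[[-0.81,0,-0.88],0],[[-0.95,0,-1.03],0],[[-1.08,0,-1.18],0],[[-1.15,0,-1.25],0],[[-1.15,0,-1.25],0]]'

```text
time: 15.6
eef_pos: [0.6248, 0.2512, 0.0809]
tool_rot: [[-0.706, -0.283, 0.649], [-0.211, 0.959, 0.188], [-0.676, -0.004, -0.737]]
force: [3.8, -5.3, -7.5]
finger_gap: 0.026
```

```bash
python3 st.py; python3 - <<'E'
from h import *
p=snapshot("side"); save(p,"side5",crop=(190,180,290,320),scale=4.2)
for t in ("knob","board","board_block"):
    for q in spot_point(p,t)[:3]: print(t,round(q["conf"],2),np.array(q["at"]))
p=snapshot("wrist"); save(p,"wrist5",scale=1.)
E
```

```text
t 15.6 q [0.2847 0.7036 2.006  3.1463 0.3098 1.5624] p [0.6248 0.2512 0.0809] F [ 3.7859 -5.2519 -7.5391] gap 0.026
[[-0.7064 -0.2827  0.6489]
 [-0.2108  0.9592  0.1884]
 [-0.6757 -0.0037 -0.7372]]
tilt deg 42.505725925891376 dir 16.19194153173789 y az 106.42345038852179 y elev -0.2121798018016277
knob 0.66 [0.6272 0.2512 0.0835]
board 0.75 [0.4336 0.288  0.0057]
board 0.71 [ 0.8315  0.1371 -0.0018]
board 0.64 [0.6306 0.2526 0.2516]
board_block 0.59 [0.8315 0.139  0.0202]
board_block 0.55 [0.6262 0.2529 0.2696]
board_block 0.55 [0.4355 0.2886 0.0217]
```

View pics/side5.png

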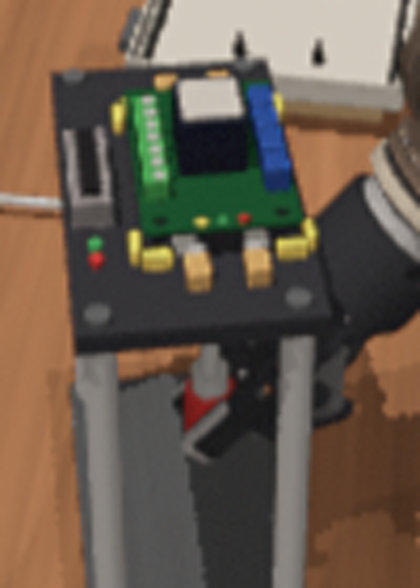

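View pics/wrist5.png

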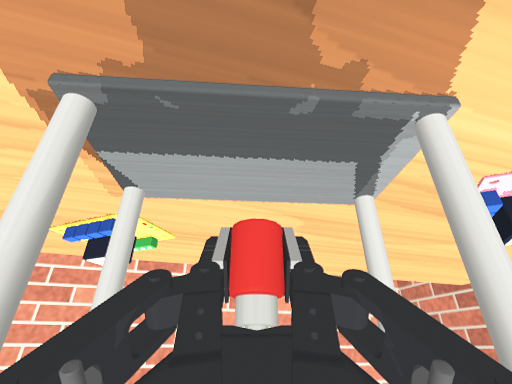

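The board is up past the catches: its near edge now lies above the steel tongues (side crop, about (185,245) and (255,240)). Release and withdraw.

Request:
carry_out --deltas '[[[0.05,0,0.05],0],[[0.05,0,0.05],0],[[0.05,0,0.05],0],[[0.05,0,0.05],0],[[0.05,0,0.05],0],[[0.05,0,0.05],0]]' --hand 8.5

```text
time: 16.6
eef_pos: [0.6249, 0.2518, 0.081]
tool_rot: [[-0.705, -0.284, 0.65], [-0.211, 0.959, 0.189], [-0.677, -0.004, -0.736]]
force: [0.0, -0.1, 0.1]
finger_gap: 0.0852
```

Request:
carry_out --deltas '[[[0,0,-2],0],[[0,0,-6],0],[[0,0,-12],0],[[0,0,-17],0],[[0,0,-22],0],[[0,0,-22],0]]'

```text
time: 17.35
eef_pos: [0.48, 0.2097, 0.2461]
tool_rot: [[-0.702, -0.284, 0.653], [-0.211, 0.959, 0.191], [-0.681, -0.004, -0.733]]
force: [-0.3, -0.0, -0.9]
finger_gap: 0.0849
```

```bash
python3 st.py; python3 - <<'E'
from h import *
p=snapshot("side"); save(p,"side6",crop=(190,180,290,320),scale=4.2)
for t in ("knob","board","board_block","board_terminals"):
    for q in spot_point(p,t)[:4]: print(t,round(q["conf"],2),np.array(q["at"]))
E
```

```text
t 17.35 q [0.2866 0.2417 2.2327 3.1644 0.0815 1.5444] p [0.48   0.2097 0.2461] F [-0.3426 -0.03   -0.8636] gap 0.0849
[[-0.7016 -0.2841  0.6535]
 [-0.2106  0.9588  0.1907]
 [-0.6807 -0.0039 -0.7325]]
tilt deg 42.90026939819332 dir 16.264556139294985 y az 106.50292830674745 y elev -0.22150943338491302
knob 0.48 [0.6273 0.2511 0.0777]
knob 0.16 [ 0.6414 -0.2062  0.0456]
board 0.67 [0.4352 0.2887 0.006 ]
board 0.65 [ 0.8351  0.1391 -0.0006]
board 0.58 [0.6296 0.2534 0.2544]
board_block 0.77 [0.4343 0.286  0.02  ]
board_block 0.62 [0.8309 0.143  0.0195]
board_block 0.59 [0.6286 0.2535 0.2688]
board_terminals 0.85 [0.4168 0.2652 0.0073]
board_terminals 0.83 [0.654  0.2584 0.2561]
```

View pics/side6.png

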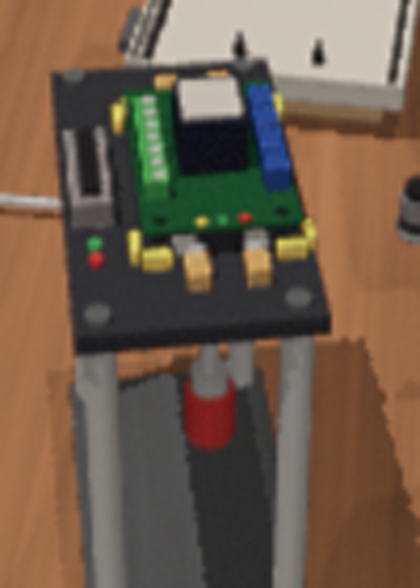

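The rod stays up and the board sits level on it. Next I need to un-tilt the tool, so I'll search in the simulator for limit manoeuvres that bring the tilt to zero.

```bash
cat > a8.py <<'E'
from sim import *
from h import state
import sys,time
seed=int(sys.argv[1]); rng=np.random.default_rng(seed)
q0=np.clip(np.array(eval(sys.argv[2])),LO,HI)
def zt(q):
    p,R=fk(q,P); z=R[:,2]; return p,np.degrees(np.arccos(-z[2])),np.degrees(np.arctan2(z[1],z[0]))
t0=time.time(); best=[]
while time.time()-t0<300:
    az=np.radians(rng.uniform(-95,-20)); r=rng.uniform(.5,.85); z=rng.uniform(.35,.6)
    tgt=np.array([r*np.cos(az),r*np.sin(az),z])
    q=q0; seq=[]; sg=-1 if rng.random()<.8 else 1; ok=True
    for k in range(3):  # go there turning toward limit
        p,R=fk(q,P); c=(R.T@(tgt-p)*100).round(0); t=sg*100 if k<2 else sg*60
        q=run(q,c,t,10); seq.append((list(c),t)); 
        if fk(q,P)[0][2]<.22: ok=False
    if not ok: continue
    for k in range(3):
        c=np.round(rng.uniform(-30,30,3)*(rng.random()<.6)); t=sg*int(rng.choice([40,60,90,120,150,170])); n=int(rng.choice([4,7,10]))
        q=run(q,c,t,n); seq.append((list(c),t,n)); pp,ti,di=zt(q)
        if pp[2]<.22: break
        best.append((ti+k,ti,di,pp,seq[:],q))
best.sort(key=lambda b:b[0])
for b in best[:5]: print(b)
E
S="$(python3 -c "
from h import *
print([round(float(a),4) for a in state()['joint_positions']])")"
for i in 1 2 3 4; do python3 a8.py $i "$S" > o$i & done; wait; cat o1 o2 o3 o4
```

```text
(np.float64(3.4295742294657714), np.float64(1.4295742294657712), np.float64(15.874645806985502), array([ 0.3451, -0.4157,  0.3934]), [([np.float64(34.0), np.float64(-53.0), np.float64(-50.0)], -100), ([np.float64(30.0), np.float64(8.0), np.float64(-25.0)], -100), ([np.float64(-0.0), np.float64(0.0), np.float64(-0.0)], -60), ([np.float64(-1.0), np.float64(-10.0), np.float64(24.0)], -90, 10), ([np.float64(-0.0), np.float64(0.0), np.float64(-0.0)], -120, 4), ([np.float64(14.0), np.float64(-8.0), np.float64(-19.0)], -170, 4)], array([-1.0107,  0.2497,  1.5607,  0.0247,  1.3242, -2.69  ]))
(np.float64(9.424038387669864), np.float64(7.424038387669865), np.float64(-49.46194759490695), array([ 0.2286, -0.1057,  0.2907]), [([np.float64(26.0), np.float64(-55.0), np.float64(-47.0)], -100), ([np.float64(27.0), np.float64(4.0), np.float64(-22.0)], -100), ([np.float64(0.0), np.float64(-0.0), np.float64(-0.0)], -60), ([np.float64(12.0), np.float64(-26.0), np.float64(3.0)], -170, 10), ([np.float64(-0.0), np.float64(-0.0), np.float64(0.0)], -170, 4), ([np.float64(28.0), np.float64(-2.0), np.float64(1
[... 4103 characters left out ...]
0.6656, -0.2023,  0.5041]), [([np.float64(16.0), np.float64(-72.0), np.float64(-29.0)], -100), ([np.float64(29.0), np.float64(2.0), np.float64(-12.0)], -100), ([np.float64(-0.0), np.float64(0.0), np.float64(0.0)], -60), ([np.float64(26.0), np.float64(-11.0), np.float64(3.0)], -60, 4), ([np.float64(-0.0), np.float64(-17.0), np.float64(7.0)], -120, 7), ([np.float64(-27.0), np.float64(21.0), np.float64(-14.0)], -170, 7)], array([-0.3927,  0.3725,  1.129 ,  0.0084,  1.3603, -2.69  ]))
this script no longer has the robot
this script no longer has the robotException ignored in: <_io.TextIOWrapper mode='rw' encoding='UTF-8'>
Traceback (most recent call last):
BrokenPipeError: [Errno 32] Broken pipe
```

```bash
cat > a9.py <<'E'
from sim import *
q0=np.array([0.2866,0.2417,2.2327,3.1644,0.0815,1.5444])
q=q0
for c,t,n in (([34,-53,-50],-100,10),([30,8,-25],-100,10),([0,0,0],-60,10),([-1,-10,24],-90,10),([0,0,0],-120,4),([14,-8,-19],-170,4)):
    for k in (3,6,n): 
        if k<=n: print(k,*rep(run(q,c,t,k)))
    q=run(q,c,t,n)
E
python3 a9.py
```

```text
3 [0.47  0.089 0.27 ] tilt 44.67 dir 14.5 yel -10.6 q [0.064 0.143 2.358 2.34  0.185 1.963]
6 [ 0.414 -0.017  0.296] tilt 46.01 dir 14.8 yel -25.0 q [-0.414  0.008  2.442  1.549  0.465  2.033]
10 [ 0.312 -0.18   0.327] tilt 44.98 dir 16.1 yel -41.2 q [-1.191 -0.036  2.347  0.977  1.014  1.418]
3 [ 0.206 -0.333  0.349] tilt 44.98 dir 16.1 yel -44.0 q [-1.609  0.112  2.105  0.766  1.319  0.71 ]
6 [ 0.1   -0.486  0.371] tilt 44.98 dir 16.1 yel -31.2 q [-1.798  0.319  1.746  0.666  1.538  0.128]
10 [ 0.087 -0.505  0.374] tilt 44.98 dir 16.1 yel -7.9 q [-1.814  0.348  1.694  0.659  1.565 -0.493]
3 [ 0.087 -0.505  0.374] tilt 44.98 dir 16.1 yel 14.6 q [-1.814  0.348  1.694  0.659  1.565 -1.053]
6 [ 0.087 -0.505  0.374] tilt 44.98 dir 16.1 yel 32.1 q [-1.814  0.348  1.694  0.659  1.565 -1.54 ]
10 [ 0.087 -0.505  0.374] tilt 44.98 dir 16.1 yel 32.1 q [-1.814  0.348  1.694  0.659  1.565 -1.54 ]
3 [ 0.152 -0.444  0.212] tilt 45.0 dir 16.0 yel 44.2 q [-1.712  0.466  2.041  0.781  1.161 -2.344]
6 [ 0.202 -0.442  0.19 ] tilt 41.07 dir 21.3 yel 40.0 q [-1.578  0.497  2.022  0.764  1.08  -2.69 ]
10 [ 0.259 -0.45   0.239] tilt 33.71 dir 24.9 yel 29.9 q [-1.42   0.42   1.899  0.64   1.102 -2.69 ]
3 [ 0.315 -0.447  0.276] tilt 22.84 dir 32.8 yel 17.8 q [-1.241  0.383  1.76   0.428  1.137 -2.69 ]
4 [ 0.323 -0.439  0.274] tilt 18.19 dir 34.1 yel 13.4 q [-1.191  0.374  1.757  0.348  1.106 -2.69 ]
3 [ 0.337 -0.427  0.387] tilt 6.24 dir 41.5 yel 4.0 q [-1.07   0.267  1.561  0.109  1.339 -2.69 ]
4 [ 0.344 -0.411  0.396] tilt 2.1 dir 24.7 yel 0.7 q [-1.014  0.241  1.566  0.037  1.33  -2.69 ]
```

Request:
carry_out --deltas '[[[34,-53,-50],-100],[[34,-53,-50],-100],[[34,-53,-50],-100],[[34,-53,-50],-100],[[34,-53,-50],-100],[[34,-53,-50],-100],[[34,-53,-50],-100],[[34,-53,-50],-100],[[34,-53,-50],-100],[[34,-53,-50],-100]]'

```text
time: 18.85
eef_pos: [0.3155, -0.1014, 0.3151]
tool_rot: [[-0.062, -0.734, 0.677], [-0.942, 0.266, 0.202], [-0.328, -0.625, -0.708]]
force: [-0.2, -0.6, 0.5]
finger_gap: 0.085
```

```bash
python3 st.py; python3 - <<'E'
from sim import *
from h import state
s=state(); R=np.array(s["tool_rot"]); print("to (.12,-.5,.38)",R.T@(np.array([.12,-.5,.38])-s["eef_pos"])*100)
q=np.array(s["joint_positions"])
c=(R.T@(np.array([.12,-.5,.38])-s["eef_pos"])*100).round(0)
for k in (3,6,10): print(rep(run(q,c,-107,k)))
E
```

```text
t 18.85 q [-1.0642 -0.137   2.4079  0.9988  0.9615  1.629 ] p [ 0.3155 -0.1014  0.3151] F [-0.1585 -0.6407  0.4748] gap 0.085
[[-0.0624 -0.7338  0.6765]
 [-0.9425  0.2664  0.2019]
 [-0.3284 -0.625  -0.7082]]
tilt deg 44.909900676815056 dir 16.618484444238625 y az 160.04978607263183 y elev -38.68150118888513
to (.12,-.5,.38) [ 36.6529  -0.3251 -25.8735]
(array([ 0.2353, -0.2786,  0.3584]), 'tilt', np.float64(44.9), 'dir', np.float64(16.6), 'yel', np.float64(-44.8), 'q', array([-1.5235,  0.0221,  2.1762,  0.7945,  1.2885,  0.8941]))
(array([ 0.1526, -0.4448,  0.3844]), 'tilt', np.float64(44.91), 'dir', np.float64(16.6), 'yel', np.float64(-34.9), 'q', array([-1.7101,  0.242 ,  1.8224,  0.6995,  1.4939,  0.3082]))
(array([ 0.1166, -0.5172,  0.3957]), 'tilt', np.float64(44.91), 'dir', np.float64(16.6), 'yel', np.float64(-8.0), 'q', array([-1.7558,  0.3448,  1.6376,  0.6788,  1.5834, -0.4184]))
```

Request:
carry_out --deltas '[[[36,0,-26],-107],[[36,0,-26],-107],[[36,0,-26],-107],[[36,0,-26],-107],[[36,0,-26],-107],[[36,0,-26],-107],[[36,0,-26],-107],[[36,0,-26],-107],[[36,0,-26],-107],[[36,0,-26],-107]]'

```text
time: 20.1
eef_pos: [0.1163, -0.4922, 0.3791]
tool_rot: [[0.72, 0.147, 0.678], [0.009, -0.979, 0.203], [0.694, -0.14, -0.707]]
force: [0.0, 0.1, 0.7]
finger_gap: 0.085
```

Request:
carry_out --deltas '[[[0,0,0],-107],[[0,0,0],-107],[[0,0,0],-107],[[0,0,0],-107],[[0,0,0],-107],[[0,0,0],-107],[[0,0,0],-107],[[0,0,0],-107],[[0,0,0],-107],[[0,0,0],-107]]'

```text
time: 21.35
eef_pos: [0.1165, -0.4919, 0.3793]
tool_rot: [[-0.352, 0.646, 0.678], [0.934, 0.296, 0.203], [-0.069, 0.704, -0.707]]
force: [0.1, -0.7, -0.5]
finger_gap: 0.0848
```

```bash
python3 st.py; cat > a10.py <<'E'
from sim import *
import sys,time
seed=int(sys.argv[1]); rng=np.random.default_rng(seed); T=float(sys.argv[3])
q0=np.clip(np.array(eval(sys.argv[2])),LO,HI)
def zt(q):
    p,R=fk(q,P); z=R[:,2]; return p,np.degrees(np.arccos(-z[2])),np.degrees(np.arctan2(z[1],z[0]))
t0=time.time(); best=[]
while time.time()-t0<T:
    q=q0; seq=[]; nt=0
    for k in range(3):
        c=np.round(rng.uniform(-30,30,3)*(rng.random()<.6)); t=-int(rng.choice([20,40,60,90,120,150,170])); n=int(rng.choice([2,4,7,10])); nt+=n
        q=run(q,c,t,n); seq.append((c.tolist(),t,n)); pp,ti,di=zt(q)
        if pp[2]<.22 or np.hypot(*pp[:2])<.3: break
        best.append((ti+.5*k+.05*nt,ti,di,pp,seq[:],q))
best.sort(key=lambda b:b[0])
for b in best[:3]: print(*b)
E
S="$(python3 -c "
from h import *
print([round(float(a),4) for a in state()['joint_positions']])")"
for i in 1 2 3 4; do python3 a10.py $i "$S" 200 > o$i & done; wait; cat o1 o2 o3 o4
```

```text
t 21.35 q [-1.7698  0.3141  1.6871  0.6743  1.5784 -2.3091] p [ 0.1165 -0.4919  0.3793] F [ 0.0786 -0.6676 -0.5318] gap 0.0848
[[-0.3517  0.6457  0.6778]
 [ 0.9335  0.2955  0.2029]
 [-0.0693  0.7041 -0.7067]]
tilt deg 45.030685873700044 dir 16.66303808715376 y az 24.59187144914342 y elev 44.75550243630223
6.3571821140915645 5.307182114091565 10.477680490726307 [ 0.302 -0.35   0.236] [([23.0, -21.0, 13.0], -170, 7), ([24.0, -25.0, 25.0], -150, 4)] [-1.047  0.27   1.995  0.116  0.849 -2.69 ]
7.431333118166254 6.231333118166254 22.422898992562953 [ 0.458 -0.634  0.248] [([-13.0, -16.0, 27.0], -120, 7), ([-0.0, -0.0, 0.0], -120, 7)] [-1.062  0.729  1.127  0.113  1.275 -2.69 ]
8.832473545824898 7.732473545824899 -16.546461220142103 [ 0.31  -0.373  0.41 ] [([13.0, -15.0, 13.0], -150, 10), ([6.0, -13.0, -21.0], -40, 2)] [-1.06   0.111  1.703  0.1    1.232 -2.69 ]
4.876993428559874 3.1269934285598744 -16.653699975320883 [ 0.384 -0.411  0.403] [([6.0, -11.0, 8.0], -90, 7), ([-0.0, 0.0, 0.0], -170, 4), ([0.0, -0.0, 0.0], -90, 4)] [-0.95   0.266  1.515  0.035  1.317 -2.69 ]
6.440503987405016 4.
[... 842 characters left out ...]
.813612193622761 [ 0.582 -0.595  0.259] [([-5.0, -12.0, 29.0], -120, 7), ([-16.0, -3.0, 3.0], -170, 7)] [-0.896  0.779  0.993  0.073  1.283 -2.69 ]
4.067183003502298 2.867183003502298 -74.06952545939636 [ 0.332 -0.452  0.294] [([9.0, -23.0, 16.0], -170, 7), ([0.0, -0.0, 0.0], -90, 7)] [-1.05   0.343  1.69  -0.014  1.06  -2.69 ]
4.700874202146558 3.5008742021465578 -57.346841916259315 [ 0.332 -0.418  0.314] [([17.0, -30.0, 17.0], -170, 7), ([0.0, 0.0, 0.0], -90, 7)] [-1.024  0.28   1.73   0.002  1.07  -2.69 ]
5.9072466873182545 4.807246687318255 -37.849872505561386 [ 0.294 -0.394  0.249] [([15.0, -19.0, 11.0], -170, 10), ([7.0, -10.0, 9.0], -40, 2)] [-1.081  0.283  1.928  0.045  0.855 -2.69 ]
```

Request:
carry_out --deltas '[[[6,-11,8],-90],[[6,-11,8],-90],[[6,-11,8],-90],[[6,-11,8],-90],[[6,-11,8],-90],[[6,-11,8],-90],[[6,-11,8],-90]]'

```text
time: 22.22
eef_pos: [0.2184, -0.4803, 0.347]
tool_rot: [[-0.801, 0.402, 0.443], [0.526, 0.827, 0.201], [-0.285, 0.393, -0.874]]
force: [0.0, 0.0, -0.4]
finger_gap: 0.0847
```

```bash
python3 st.py; cat > a11.py <<'E'
from sim import *
from h import state
q0=np.clip(np.array(state()["joint_positions"]),LO,HI)
for t in (-60,-90,-120,-170):
  for n in (1,2,3,4,5,6,8):
    q=run(q0,[0,0,0],t,n); r=rep(q); print(t,n,r[0],r[2],r[4])
    if r[2]<3: break
E
python3 a11.py
```

```text
t 22.225 q [-1.4782  0.3061  1.6803  0.4887  1.3616 -2.6846] p [ 0.2184 -0.4803  0.347 ] F [ 0.0052  0.0159 -0.3983] gap 0.0847
[[-0.8014  0.4024  0.4426]
 [ 0.5258  0.8266  0.2005]
 [-0.2852  0.3934 -0.874 ]]
tilt deg 29.0715526745585 dir 24.372402580952755 y az 64.04242542921435 y elev 23.167429627028916
-60 1 [ 0.2561 -0.4849  0.3829] 26.83 26.2
-60 2 [ 0.2792 -0.4799  0.3929] 23.64 27.9
-60 3 [ 0.2961 -0.4729  0.3974] 20.5 28.6
-60 4 [ 0.3137 -0.4644  0.4018] 17.94 27.8
-60 5 [ 0.3315 -0.454   0.4058] 16.0 25.4
-60 6 [ 0.3492 -0.4419  0.4098] 14.69 21.9
-60 8 [ 0.3835 -0.4136  0.4184] 13.8 13.8
-90 1 [ 0.2561 -0.4849  0.3829] 26.83 26.2
-90 2 [ 0.2788 -0.4798  0.3925] 23.48 28.0
-90 3 [ 0.2948 -0.4726  0.3956] 19.88 28.9
-90 4 [ 0.3107 -0.4635  0.3977] 16.55 28.1
-90 5 [ 0.3263 -0.4524  0.3983] 13.54 24.8
-90 6 [ 0.3411 -0.4394  0.3975] 11.01 17.6
-90 8 [ 0.3674 -0.4087  0.3919] 8.48 -11.2
-120 1 [ 0.2561 -0.4849  0.3829] 26.83 26.2
-120 2 [ 0.2786 -0.4797  0.3922] 23.39 28.1
-120 3 [ 0.294  -0.4724  0.3947] 19.56 29.1
-120 4 [ 0.309  -0.4632  0.3955] 15.81 28.4
-120 5 [ 0.3229 -0.452   0.3942] 12.22 24.3
-120 6 [ 0.3355 -0.439   0.3907] 9.05 13.7
-120 8 [ 0.3548 -0.4098  0.3774] 7.12 -39.7
-170 1 [ 0.2561 -0.4849  0.3829] 26.83 26.2
-170 2 [ 0.2784 -0.4797  0.3919] 23.3 28.1
-170 3 [ 0.2932 -0.4722  0.3936] 19.21 29.3
-170 4 [ 0.3069 -0.4629  0.3931] 15.01 28.6
-170 5 [ 0.3189 -0.4518  0.3898] 10.8 23.7
-170 6 [ 0.3284 -0.4394  0.3836] 7.0 7.2
-170 8 [ 0.3382 -0.4144  0.363 ] 8.06 -72.5
```

Request:
carry_out --deltas '[[[0,0,0],-170],[[0,0,0],-170],[[0,0,0],-170],[[0,0,0],-170],[[0,0,0],-170]]'

```text
time: 22.85
eef_pos: [0.321, -0.4464, 0.3783]
tool_rot: [[-0.983, 0.077, 0.167], [0.09, 0.994, 0.07], [-0.161, 0.084, -0.983]]
force: [-0.6, -0.5, -0.3]
finger_gap: 0.0851
```

```bash
python3 st.py
S="$(python3 -c "
from h import *
print([round(float(a),4) for a in state()['joint_positions']])")"
for i in 1 2 3 4; do python3 a10.py $i "$S" 150 > o$i & done; wait; cat o1 o2 o3 o4
```

```text
t 22.85 q [-1.1453  0.2669  1.5842  0.1895  1.29   -2.6845] p [ 0.321  -0.4464  0.3783] F [-0.5561 -0.4771 -0.294 ] gap 0.0851
[[-0.9829  0.077   0.1671]
 [ 0.0897  0.9935  0.0698]
 [-0.1606  0.0836 -0.9835]]
tilt deg 10.432703230856756 dir 22.688773606476712 y az 85.56779231884326 y elev 4.797986439493598
2.320374072711145 2.2203740727111447 -29.175645698240228 [ 0.354 -0.452  0.331] [([29.0, -27.0, 16.0], -120, 2)] [-1.029  0.336  1.599  0.021  1.173 -2.69 ]
2.3719884517496572 2.271988451749657 -24.154693859867876 [ 0.346 -0.45   0.364] [([27.0, -22.0, 3.0], -120, 2)] [-1.04   0.302  1.563  0.024  1.244 -2.69 ]
2.488837804805427 2.388837804805427 -19.463143954740847 [ 0.36  -0.471  0.358] [([15.0, -20.0, 4.0], -120, 2)] [-1.04   0.346  1.513  0.028  1.251 -2.69 ]
2.2253196278595992 2.125319627859599 -34.393082593726476 [ 0.339 -0.432  0.351] [([26.0, -15.0, 6.0], -170, 2)] [-1.033  0.282  1.626  0.017  1.2   -2.69 ]
2.2491248411457745 2.1491248411457744 -32.18738637592715 [ 0.347 -0.446  0.344] [([23.0, -18.0, 8.0], -150, 2)] [-1.034  0.311  1.602  0.018  1.195 -2.69 ]
2.2747354622
[... 382 characters left out ...]
8.0, -18.0, 19.0], -170, 2)] [-1.019  0.318  1.665  0.016  1.124 -2.69 ]
2.3430259694462516 2.2430259694462515 -35.128057575594845 [ 0.342 -0.412  0.313] [([19.0, -7.0, 14.0], -150, 2)] [-1.009  0.292  1.718  0.017  1.096 -2.69 ]
2.2383907685084803 2.13839076850848 -37.93999110524124 [ 0.34  -0.424  0.328] [([24.0, -12.0, 12.0], -170, 2)] [-1.022  0.291  1.675  0.014  1.141 -2.69 ]
2.2698429079062357 2.1698429079062356 -31.028264518309175 [ 0.352 -0.453  0.339] [([25.0, -23.0, 11.0], -150, 2)] [-1.033  0.329  1.589  0.019  1.19  -2.69 ]
2.2725717440459974 2.1725717440459973 -36.422529328032596 [ 0.339 -0.419  0.326] [([25.0, -11.0, 13.0], -150, 2)] [-1.019  0.286  1.689  0.016  1.131 -2.69 ]
```

Request:
carry_out --deltas '[[[23,-18,8],-150],[[23,-18,8],-150]]'

```text
time: 23.1
eef_pos: [0.3478, -0.4436, 0.3395]
tool_rot: [[-0.996, -0.079, 0.03], [-0.08, 0.997, -0.023], [-0.028, -0.025, -0.999]]
force: [-0.5, -0.7, -0.5]
finger_gap: 0.0847
```

Request:
carry_out --deltas '[[[0,0,0],0]]'

```text
time: 23.22
eef_pos: [0.3479, -0.4422, 0.3387]
tool_rot: [[-0.996, -0.078, 0.03], [-0.079, 0.997, -0.018], [-0.029, -0.02, -0.999]]
force: [0.9, 0.9, 0.1]
finger_gap: 0.0851
```

```bash
python3 st.py
```

```text
t 23.225 q [-1.0286  0.313   1.6127  0.018   1.1849 -2.6846] p [ 0.3479 -0.4422  0.3387] F [0.9382 0.9069 0.1146] gap 0.0851
[[-0.9965 -0.0783  0.0303]
 [-0.0789  0.9967 -0.018 ]
 [-0.0288 -0.0203 -0.9994]]
tilt deg 2.0186932607351187 dir -30.71810868795194 y az 94.49306324784865 y elev -1.164283241422171
```

```bash
cat > a12.py <<'E'
from sim import *
from h import state
q0=np.clip(np.array(state()["joint_positions"]),LO,HI); p,R=fk(q0,P)
az=np.radians(-30); u=np.array([np.cos(az),np.sin(az),0])
for r,z in ((.40,.35),(.40,.5),(.36,.3),(.45,.2),(.4,.8),(.4,.95)):
    c=(R.T@(r*u+[0,0,z]-p)*100).round(1)
    q=run(q0,c,0,10); print(r,z,c,rep(q))
    p1,R1=fk(q,P)
    for name,d in (("in",-u*.3),("up",np.array([0,0,.3])),("inup",-u*.3+[0,0,.3]),("indown",-u*.2-[0,0,.2])):
        for n in (1,3): 
            rr=rep(run(q,R1.T@d*100,0,n)); print("  ",name,n,rr[0],rr[2],rr[4])
E
python3 a12.py
```

```text
0.4 0.35 [-1.8 24.1 -1.5] (array([ 0.3465, -0.2004,  0.3498]), 'tilt', np.float64(2.02), 'dir', np.float64(-30.7), 'yel', np.float64(-1.2), 'q', array([-0.6927,  0.0439,  1.9294,  0.0061,  1.1335, -2.3447]))
   in 1 [ 0.2924 -0.1691  0.3498] 2.02 -30.7
   in 3 [ 0.1842 -0.1066  0.3498] 2.02 -30.7
   up 1 [ 0.3465 -0.2004  0.4123] 2.02 -30.7
   up 3 [ 0.3465 -0.2004  0.5373] 2.02 -30.7
   inup 1 [ 0.3083 -0.1783  0.3939] 2.02 -30.7
   inup 3 [ 0.2317 -0.1341  0.4823] 2.02 -30.7
   indown 1 [ 0.3083 -0.1783  0.3056] 2.02 -30.7
   indown 3 [ 0.2317 -0.1341  0.2172] 2.02 -30.7
0.4 0.5 [ -2.2  23.8 -16.5] (array([ 0.3462, -0.2004,  0.4998]), 'tilt', np.float64(2.02), 'dir', np.float64(-30.7), 'yel', np.float64(-1.2), 'q', array([-0.6932, -0.04  ,  1.6284,  0.0055,  1.5184, -2.3429]))
   in 1 [ 0.2921 -0.1691  0.4998] 2.02 -30.7
   in 3 [ 0.1838 -0.1066  0.4998] 2.02 -30.7
   up 1 [ 0.3462 -0.2004  0.5623] 2.02 -30.7
   up 3 [ 0.3462 -0.2004  0.6873] 2.02 -30.7
   inup 1 [ 0.3079 -0.1783  0.544 ] 2.02 -30.7
   inup 3 [ 0.2314 -0.1341  0.6324] 2.02 -30.7
   indown 1 [ 0.3079 -0.1783  0.4556
[... 1679 characters left out ...]
0.1405  0.9207] 2.06 -29.3
   indown 1 [ 0.3117 -0.1803  0.7602] 2.02 -30.7
   indown 3 [ 0.2353 -0.1361  0.6717] 2.02 -30.7
0.4 0.95 [ -3.5  22.9 -61.5] (array([ 0.3427, -0.2225,  0.8762]), 'tilt', np.float64(2.3), 'dir', np.float64(-30.7), 'yel', np.float64(-1.3), 'q', array([-0.7424,  0.3133,  0.1209,  0.018 ,  2.6681, -2.3757]))
   in 1 [ 0.2938 -0.1946  0.877 ] 2.3 -30.7
   in 3 [ 0.1856 -0.132   0.8766] 2.3 -30.7
   up 1 [ 0.3261 -0.2117  0.8897] 3.13 -31.4
   up 3 [ 0.301  -0.1954  0.9013] 3.19 -31.5
   inup 1 [ 0.2984 -0.1965  0.9009] 2.6 -31.1
   inup 3 [ 0.214  -0.1464  0.9316] 2.7 -31.4
   indown 1 [ 0.3265 -0.2143  0.8618] 2.3 -30.2
   indown 3 [ 0.2711 -0.1828  0.7988] 2.3 -30.6
```

```bash
cat > a13.py <<'E'
from sim import *
from h import state
q0=np.clip(np.array(state()["joint_positions"]),LO,HI); p,R=fk(q0,P)
az=np.radians(-26)
u=np.array([np.cos(az),np.sin(az),0])
for r,z in ((.26,.08),(.3,.08),(.24,.12),(.22,.15),(.2,.18)):
    c=(R.T@(r*u+[0,0,z]-p)*100).round(1)
    q=run(q0,c,0,8); print(r,z,c,rep(q))
    p1,R1=fk(q,P)
    for L in (.02,.04,.0625,.2):
      for name,d in (("in",-u*L),("indown",(-u-[0,0,1])*L*.7)):
        for n in (1,3): 
            rr=rep(run(q,R1.T@d*100,0,n)); print("  ",name,L,n,rr[0],rr[2],rr[4])
E
python3 a13.py
```

```text
0.26 0.08 [ 9.5 34.1 25. ] (array([ 0.2356, -0.115 ,  0.0828]), 'tilt', np.float64(1.85), 'dir', np.float64(-33.7), 'yel', np.float64(-1.1), 'q', array([-0.7119,  0.4389,  2.6108,  0.0661,  0.06  , -2.4273]))
   in 0.02 1 [ 0.2201 -0.1073  0.0887] 1.56 -40.9
   in 0.02 3 [ 0.2201 -0.1073  0.0887] 1.56 -40.9
   indown 0.02 1 [ 0.2287 -0.1112  0.0811] 1.29 -55.5
   indown 0.02 3 [ 0.2287 -0.1112  0.0811] 1.29 -55.5
   in 0.04 1 [ 0.2044 -0.0994  0.0946] 1.35 -50.1
   in 0.04 3 [ 0.2044 -0.0994  0.0946] 1.35 -50.1
   indown 0.04 1 [ 0.226  -0.1091  0.0798] 1.21 -74.0
   indown 0.04 3 [ 0.2218 -0.1072  0.0785] 1.28 -95.8
   in 0.0625 1 [ 0.1863 -0.0904  0.1013] 1.2 -62.2
   in 0.0625 3 [ 0.1863 -0.0904  0.1013] 1.2 -62.2
   indown 0.0625 1 [ 0.2288 -0.1086  0.0794] 1.3 -69.4
   indown 0.0625 3 [ 0.2159 -0.1021  0.0733] 2.24 -118.3
   in 0.2 1 [ 0.1863 -0.0904  0.1013] 1.2 -62.2
   in 0.2 3 [ 0.1393 -0.0623  0.1147] 1.78 -107.1
   indown 0.2 1 [ 0.2297 -0.1083  0.0793] 1.33 -67.9
   indown 0.2 3 [ 0.2159 -0.0973  0.0743] 2.19 -119.0
0.3 0.08 [ 6.1 32.1 25.1] (array([ 0.2696, -0.1317,  0.0
[... 3420 characters left out ...]
  0.1656] 2.02 -30.7
   indown 0.02 3 [ 0.1674 -0.0814  0.1656] 2.02 -30.7
   in 0.04 1 [ 0.144  -0.07    0.1796] 2.02 -30.7
   in 0.04 3 [ 0.144  -0.07    0.1796] 2.02 -30.7
   indown 0.04 1 [ 0.1548 -0.0753  0.1516] 2.02 -30.7
   indown 0.04 3 [ 0.1548 -0.0753  0.1516] 2.02 -30.7
   in 0.0625 1 [ 0.1238 -0.0601  0.1796] 2.02 -30.7
   in 0.0625 3 [ 0.1238 -0.0601  0.1796] 2.02 -30.7
   indown 0.0625 1 [ 0.1478 -0.0724  0.141 ] 2.07 -27.3
   indown 0.0625 3 [ 0.1406 -0.0683  0.1358] 2.02 -30.7
   in 0.2 1 [ 0.1238 -0.0601  0.1796] 2.02 -30.7
   in 0.2 3 [0.064  0.0146 0.1794] 1.89 -82.3
   indown 0.2 1 [ 0.148  -0.0726  0.141 ] 2.08 -26.9
   indown 0.2 3 [ 0.1328 -0.0621  0.1226] 2.37 -115.9
```

```bash
cat > a14.py <<'E'
from sim import *
from h import state
q0=np.clip(np.array(state()["joint_positions"]),LO,HI); p,R=fk(q0,P)
out=[]
for azd in (-80,-70,-60,-50,-40):
  az=np.radians(azd); u=np.array([np.cos(az),np.sin(az),0])
  for r,z in ((.3,.08),(.26,.1)):
    c=(R.T@(r*u+[0,0,z]-p)*100).round(1)
    q=run(q0,c,0,8); p1,R1=fk(q,P)
    for L in (.02,.03,.04,.05,.0625,.2):
      for n in (1,2,3):
        for w in (.5,1,2):
          d=(-u-[0,0,w]); d=d/np.linalg.norm(d)*L; cc=(R1.T@d*100).round(1)
          rr=rep(run(q,cc,0,n)); out.append((rr[2],rr[4],azd,r,z,c.tolist(),cc.tolist(),n,rr[0]))
out.sort(key=lambda a:a[0])
for o in out[:8]: print(*o)
E
python3 a14.py
```

```text
0.71 -78.9 -40 0.3 0.08 [10.5, 26.3, 25.1] [4.1, 4.0, 2.6] 1 [ 0.1975 -0.1648  0.0766]
0.71 -80.0 -40 0.3 0.08 [10.5, 26.3, 25.1] [4.1, 4.0, 2.6] 2 [ 0.1973 -0.1647  0.0766]
0.71 -80.0 -40 0.3 0.08 [10.5, 26.3, 25.1] [4.1, 4.0, 2.6] 3 [ 0.1973 -0.1647  0.0766]
0.71 -79.2 -40 0.3 0.08 [10.5, 26.3, 25.1] [13.0, 12.7, 8.3] 1 [ 0.1976 -0.1649  0.0765]
0.73 -85.4 -40 0.3 0.08 [10.5, 26.3, 25.1] [1.7, 1.7, 4.4] 1 [ 0.2238 -0.1863  0.0568]
0.73 -85.4 -40 0.3 0.08 [10.5, 26.3, 25.1] [1.7, 1.7, 4.4] 2 [ 0.2238 -0.1863  0.0568]
0.73 -85.4 -40 0.3 0.08 [10.5, 26.3, 25.1] [1.7, 1.7, 4.4] 3 [ 0.2238 -0.1863  0.0568]
0.75 -73.0 -40 0.3 0.08 [10.5, 26.3, 25.1] [2.6, 2.5, 3.4] 1 [ 0.213  -0.1782  0.066 ]
```

```bash
python3 - <<'E'
from h import *
p=snapshot("top"); print(proj(p,[.23,-.19,0]),proj(p,[.2,-.165,.06])); save(p,"t7",scale=1.5)
E
```

```text
[363.3413 331.7855] [360.7019 348.8279]
```

View pics/t7.png

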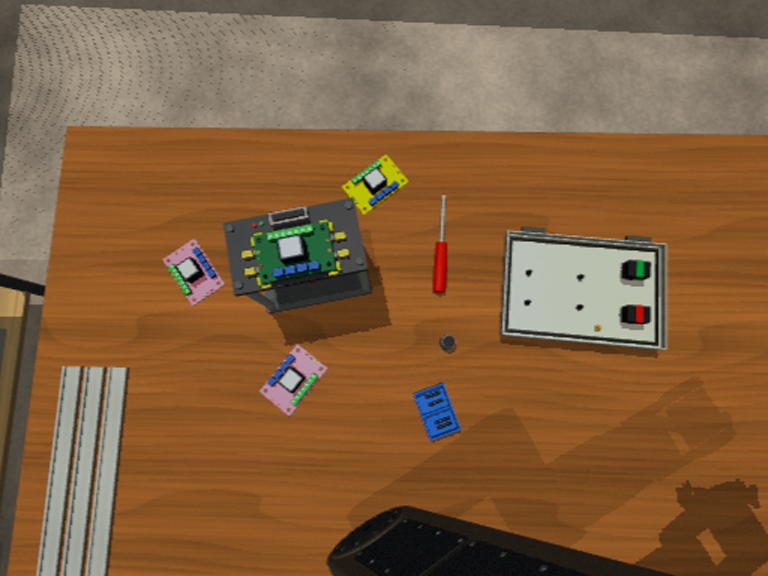

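Request:
carry_out --deltas '[[[10.5,26.3,25.1],0],[[10.5,26.3,25.1],0],[[10.5,26.3,25.1],0],[[10.5,26.3,25.1],0],[[10.5,26.3,25.1],0],[[10.5,26.3,25.1],0],[[10.5,26.3,25.1],0],[[10.5,26.3,25.1],0]]'

```text
time: 24.28
eef_pos: [0.2312, -0.196, 0.0806]
tool_rot: [[-0.997, -0.074, 0.033], [-0.075, 0.997, -0.023], [-0.032, -0.025, -0.999]]
force: [0.0, 0.5, 0.7]
finger_gap: 0.0849
```

Request:
carry_out --deltas '[[[2.6,2.5,3.4],0],[[2.6,2.5,3.4],0]]'

```text
time: 24.52
eef_pos: [0.214, -0.1811, 0.0678]
tool_rot: [[-0.997, -0.074, 0.015], [-0.074, 0.997, -0.01], [-0.014, -0.011, -1.0]]
force: [0.1, -0.1, -0.9]
finger_gap: 0.0846
```

```bash
python3 st.py
```

```text
t 24.525 q [-0.945   0.4911  2.5664  0.0945  0.0679 -2.6843] p [ 0.214  -0.1811  0.0678] F [ 0.0667 -0.1419 -0.8742] gap 0.0846
[[-0.9971 -0.0742  0.0148]
 [-0.0743  0.9972 -0.0096]
 [-0.0141 -0.0107 -0.9998]]
tilt deg 1.0128928538402036 dir -32.91725854085591 y az 94.25518421110988 y elev -0.6120464919868635
```

Request:
carry_out --deltas '[[[3,2.5,2],0],[[3,2.5,2],0]]'

```text
time: 24.78
eef_pos: [0.1934, -0.1683, 0.074]
tool_rot: [[-0.997, -0.074, 0.001], [-0.074, 0.997, 0.005], [-0.002, 0.005, -1.0]]
force: [0.4, 0.7, 0.2]
finger_gap: 0.0851
```

```bash
python3 st.py; python3 - <<'E'
from h import *
s=state();R=np.array(s["tool_rot"]);p=np.array(s["eef_pos"])
for t in ([.35,-.1,.35],[.6275,.252,.36]): print(R.T@(np.array(t)-p)*100)
p=snapshot("top"); save(p,"t8",crop=(140,120,280,220),scale=5)
for t in ("board","board_block","board_terminals"):
    for q in spot_point(p,t)[:4]:
        if q["at"][2]>.1: print(t,round(q["conf"],2),np.array(q["at"]))
E
```

```text
t 24.775 q [-0.9797  0.4692  2.6091  0.0594  0.0668 -2.6843] p [ 0.1934 -0.1683  0.074 ] F [0.3608 0.7062 0.1792] gap 0.0851
[[-0.9972 -0.0745  0.0014]
 [-0.0745  0.9972  0.005 ]
 [-0.0018  0.0049 -1.    ]]
tilt deg 0.29969068111586206 dir 74.59532950585897 y az 94.27115124030566 y elev 0.28219284672916123
[-16.1722   5.7795 -27.5447]
[-46.4682  38.8196 -28.3287]
board_block 0.76 [0.6297 0.2501 0.273 ]
board_terminals 0.59 [0.6594 0.2562 0.2572]
```

View pics/t8.png

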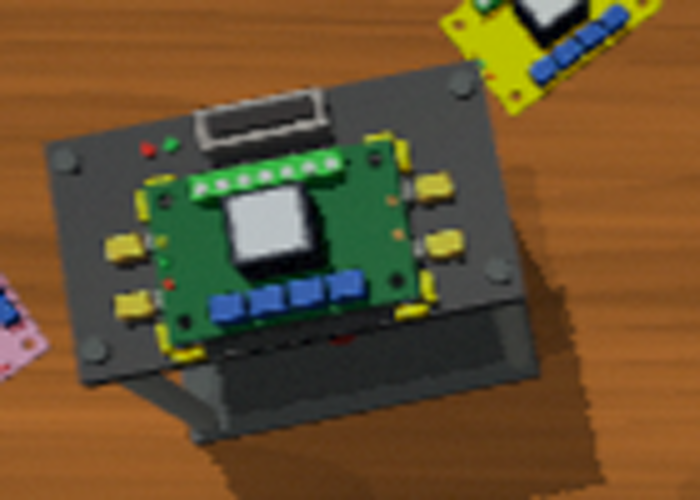

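```bash
cat > bd.py <<'E'
from h import *
import sys
p=snapshot("top"); z=float(sys.argv[1])
pts=np.array([(165,201),(375,160),(184,322),(397,281)])/5+np.array([140,120])
W=np.array([onplane(p,q,z)[:2] for q in pts])
M=np.array([(29,49),(29,-49),(-29,49),(-29,-49)])/1000
Mc=M-M.mean(0);Wc=W-W.mean(0); a=np.arctan2((Mc[:,0]*Wc[:,1]-Mc[:,1]*Wc[:,0]).sum(),(Mc*Wc).sum())
R=np.array([[np.cos(a),-np.sin(a)],[np.sin(a),np.cos(a)]]); print("yaw",np.degrees(a),"c",W.mean(0),(W-(W.mean(0)+Mc@R.T))*1000)
E
python3 bd.py .252
```

```text
yaw 12.321613448951767 c [0.6269 0.2513] [[-0.1287  0.2247]
 [ 0.22   -0.2846]
 [-0.052   0.3861]
 [-0.0393 -0.3261]]
```

Request:
carry_out --deltas '[[[-3,1,-6],-8],[[-6,3,-12],-8],[[-10,6,-18],-8],[[-15,9,-24],-8],[[-20,13,-29],-8],[[-25,18,-32],-8],[[-31,23,-32],-8],[[-36,28,-32],-8],[[-41,33,-32],-8],[[-46.5,38.8,-32],-8]]'

```text
time: 26.28
eef_pos: [0.5468, 0.1604, 0.3889]
tool_rot: [[-0.977, -0.215, 0.0], [-0.215, 0.977, 0.008], [-0.002, 0.008, -1.0]]
force: [0.2, -0.4, 0.6]
finger_gap: 0.0849
```

```bash
python3 st.py
```

```text
t 26.275 q [ 0.1664  0.3024  1.4961  0.0078  1.3416 -1.6226] p [0.5468 0.1604 0.3889] F [ 0.1947 -0.3588  0.5611] gap 0.0849
[[-0.9767 -0.2148  0.0003]
 [-0.2147  0.9766  0.0078]
 [-0.002   0.0075 -1.    ]]
tilt deg 0.44455127782304504 dir 87.62139129837304 y az 102.40142780554744 y elev 0.4298426752127125
```

```bash
python3 - <<'E'
from h import *
s=state();R=np.array(s["tool_rot"]);p=np.array(s["eef_pos"])
for t in ([.627,.2513,.34],): print(R.T@(np.array(t)-p)*100)
E
```

```text
[-9.7787  7.113   4.9672]
```

Request:
carry_out --deltas '[[[-5,3.5,1.5],0],[[-9.8,7.1,3],0],[[-9.8,7.1,5],0],[[-9.8,7.1,5],0]]'

```text
time: 26.78
eef_pos: [0.6257, 0.2496, 0.3371]
tool_rot: [[-0.977, -0.215, -0.004], [-0.215, 0.977, 0.007], [0.003, 0.007, -1.0]]
force: [-0.2, -0.1, 0.1]
finger_gap: 0.0848
```

```bash
python3 st.py; python3 - <<'E'
from h import *
s=state();R=np.array(s["tool_rot"]);q=np.array(s["eef_pos"])
print("to grasp",R.T@(np.array([.627,.2513,.2775])-q)*100)
p=snapshot("wrist"); save(p,"wrist9",scale=1.5)
for t in ("board_block","board_terminals","board"):
    for q in spot_point(p,t)[:2]: print(t,round(q["conf"],2),np.array(q["at"]))
p=snapshot("side"); save(p,"side9",crop=(190,140,290,280),scale=4.2)
E
```

```text
t 26.775 q [ 0.2789  0.5018  1.3125  0.0077  1.3296 -1.5104] p [0.6257 0.2496 0.3371] F [-0.2232 -0.0732  0.1153] gap 0.0848
[[-0.9766 -0.215  -0.0042]
 [-0.2151  0.9766  0.0065]
 [ 0.0027  0.0073 -1.    ]]
tilt deg 0.4448573614020077 dir 122.6877308538222 y az 102.41825195916083 y elev 0.4173099582441473
to grasp [-0.1829  0.0988  5.9574]
board_block 0.9 [0.6244 0.2495 0.2659]
board_block 0.88 [0.6408 0.4998 0.0177]
board_terminals 0.83 [0.6259 0.5216 0.004 ]
board_terminals 0.68 [0.4162 0.2646 0.0049]
board 0.8 [0.6301 0.2573 0.2525]
board 0.79 [0.644  0.5025 0.002 ]
```

View pics/wrist9.png

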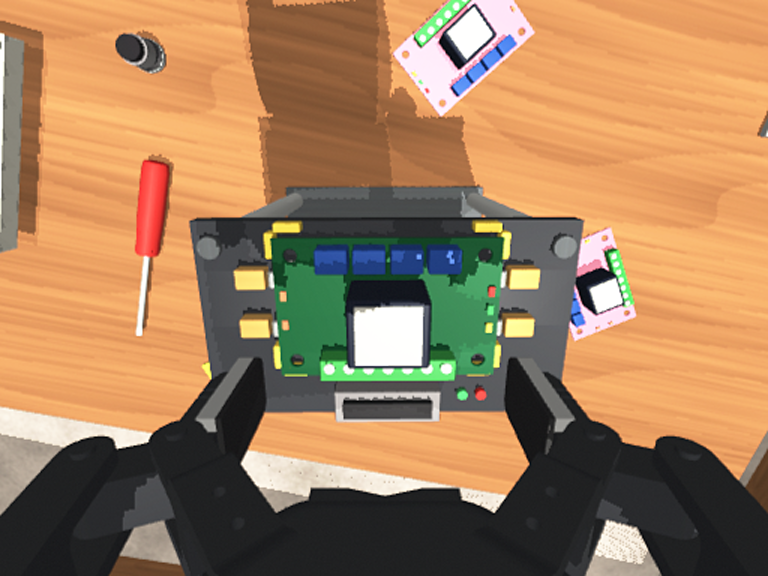

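View pics/side9.png

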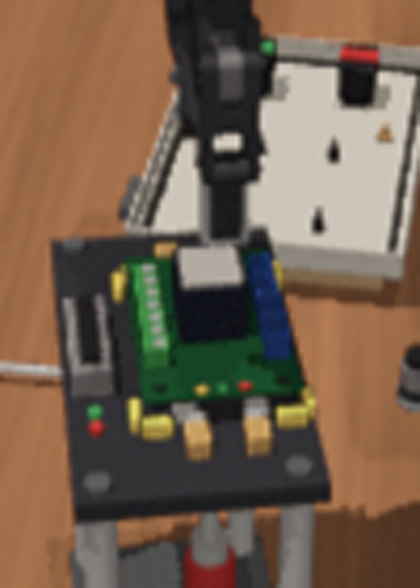

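Request:
carry_out --deltas '[[[-0.2,0.1,2],0],[[-0.2,0.1,4],0],[[-0.2,0.1,5.2],0],[[-0.2,0.1,5.6],0],[[-0.2,0.1,5.6],0]]'

```text
time: 27.65
eef_pos: [0.6278, 0.2506, 0.2838]
tool_rot: [[-0.977, -0.214, 0.0], [-0.214, 0.977, 0.008], [-0.002, 0.007, -1.0]]
force: [0.2, -0.3, 0.2]
finger_gap: 0.085
```

```bash
python3 st.py; python3 - <<'E'
from h import *
p=snapshot("wrist"); save(p,"wrist10",scale=1.5)
E
```

```text
t 27.65 q [ 0.2797  0.5398  1.3855  0.0078  1.2139 -1.5094] p [0.6278 0.2506 0.2838] F [ 0.1723 -0.2659  0.1976] gap 0.085
[[-0.9768 -0.2139  0.0003]
 [-0.2139  0.9768  0.0077]
 [-0.0019  0.0074 -1.    ]]
tilt deg 0.43892866830914046 dir 88.0614207227876 y az 102.35333638991858 y elev 0.42534458454862173
```

View pics/wrist10.png

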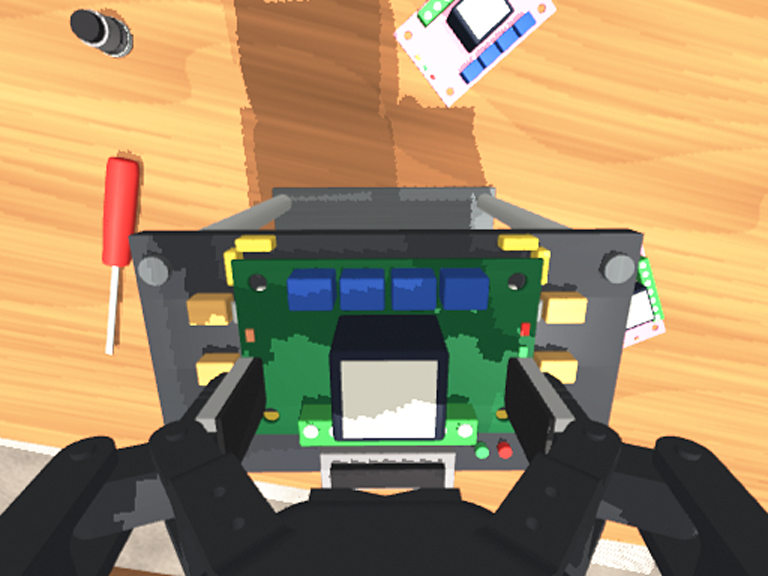

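Request:
carry_out --deltas '[[[0,0.15,0.25],0],[[0,0.15,0.25],0]]'

```text
time: 27.95
eef_pos: [0.6273, 0.2523, 0.2808]
tool_rot: [[-0.977, -0.214, -0.0], [-0.214, 0.977, 0.008], [-0.001, 0.007, -1.0]]
force: [-0.0, -0.2, -0.9]
finger_gap: 0.0851
```

Request:
carry_out --deltas '[[[0,0,0],0],[[0,0,0],0],[[0,0,0],0],[[0,0,0],0],[[0,0,0],0]]' --hand 3.0 --grip_force 60

```text
time: 28.58
eef_pos: [0.6274, 0.2522, 0.2808]
tool_rot: [[-0.977, -0.214, -0.0], [-0.214, 0.977, 0.007], [-0.001, 0.007, -1.0]]
force: [0.6, -0.5, 0.2]
finger_gap: 0.0374
```

```bash
python3 st.py; python3 - <<'E'
from h import *
p=snapshot("wrist"); save(p,"wrist11",scale=1.5)
E
```

```text
t 28.575 q [ 0.2821  0.5425  1.3887  0.0077  1.2086 -1.5072] p [0.6274 0.2522 0.2808] F [ 0.5801 -0.4888  0.1579] gap 0.0374
[[-0.9768 -0.2141 -0.0003]
 [-0.2141  0.9768  0.0074]
 [-0.0013  0.0073 -1.    ]]
tilt deg 0.42710795553937175 dir 92.25526961009655 y az 102.36197931491259 y elev 0.4204806060403129
```

View pics/wrist11.png

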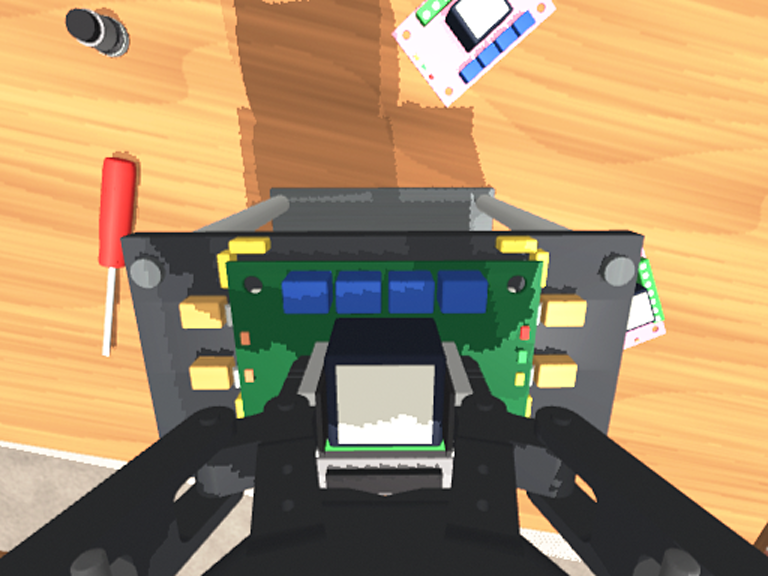

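The block is held (gap 37.4 mm, block 38 mm). Lift straight up.

Request:
carry_out --deltas '[[[0,0,-0.8],0],[[0,0,-2],0],[[0,0,-4],0],[[0,0,-6.5],0],[[0,0,-9],0],[[0,0,-11],0],[[0,0,-11],0]]'

```text
time: 29.5
eef_pos: [0.6275, 0.2515, 0.3928]
tool_rot: [[-0.977, -0.214, 0.003], [-0.214, 0.977, 0.008], [-0.005, 0.008, -1.0]]
force: [-0.1, 0.9, -2.4]
finger_gap: 0.0371
```

```bash
python3 st.py; python3 - <<'E'
from h import *
p=snapshot("wrist"); save(p,"wrist12",scale=1.)
p=snapshot("side"); save(p,"side12",crop=(150,100,350,300),scale=3)
p=snapshot("top"); save(p,"t12",crop=(320,130,460,250),scale=5)
for t in ("mount","post","mount_terminals","door"):
    for q in spot_point(p,t)[:2]: print(t,round(q["conf"],2),np.array(q["at"]))
E
```

```text
t 29.5 q [ 0.281   0.4756  1.2162  0.0074  1.4447 -1.5066] p [0.6275 0.2515 0.3928] F [-0.0687  0.9383 -2.4482] gap 0.0371
[[-0.9768 -0.2142  0.0029]
 [-0.2142  0.9768  0.0084]
 [-0.0046  0.0076 -1.    ]]
tilt deg 0.5105376512625123 dir 71.34318756032981 y az 102.36900334789982 y elev 0.43750073621371016
mount 0.86 [ 0.6139 -0.2073  0.0427]
mount 0.29 [0.7089 0.0026 0.0011]
post 0.58 [ 0.6472 -0.1593  0.0428]
mount_terminals 0.62 [ 0.6434 -0.21    0.0439]
door 0.64 [ 0.6117 -0.2595 -0.0026]
```

View pics/side12.png

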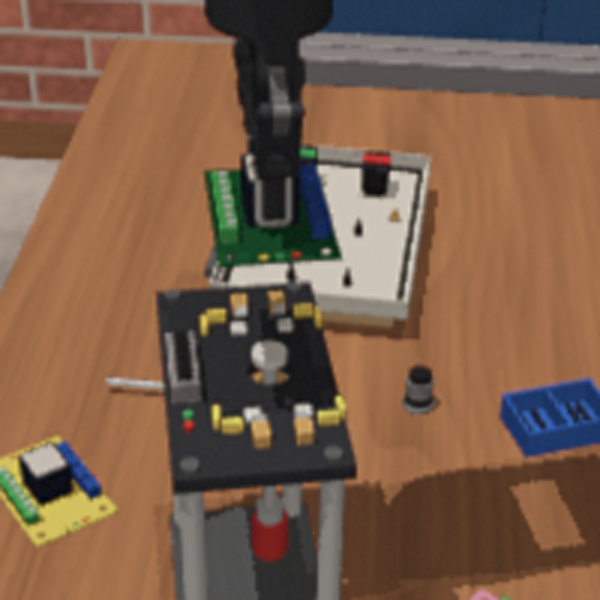

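View pics/t12.png

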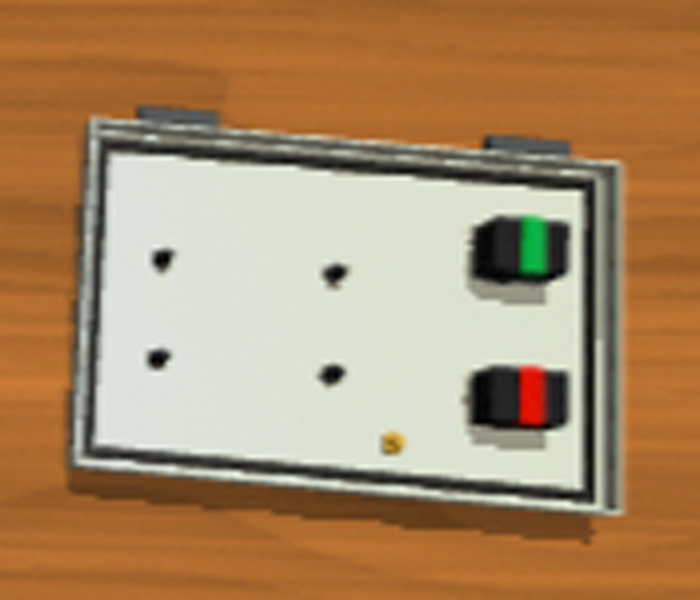

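View pics/wrist12.png

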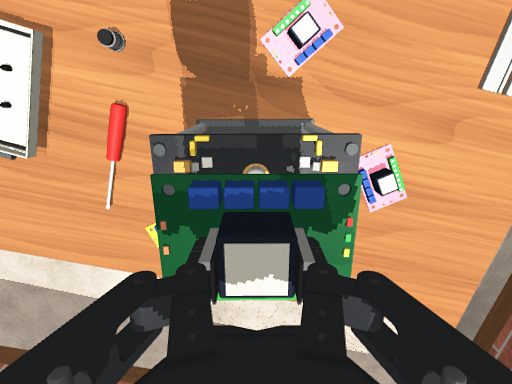

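```bash
cat > posts.py <<'E'
from h import *
def posts(p,z=.044):
    g=cv2.cvtColor(p["pixels"],cv2.COLOR_RGB2GRAY).astype(float)
    M=np.array([(29,49),(29,-49),(-29,49),(-29,-49)])/1000
    C=np.array([.6145,-.2085]);W=[]
    for m in M:
        u,v=proj(p,[*(C+m),z]); x0,y0=int(u)-8,int(v)-8
        k=g[y0:y0+17,x0:x0+17]; w=np.clip(130-k,0,None)
        yy,xx=np.mgrid[y0:y0+17,x0:x0+17]; W.append(onplane(p,((w*xx).sum()/w.sum(),(w*yy).sum()/w.sum()),z)[:2])
    W=np.array(W);Mc=M;Wc=W-W.mean(0);a=np.arctan2((Mc[:,0]*Wc[:,1]-Mc[:,1]*Wc[:,0]).sum(),(Mc*Wc).sum())
    R=np.array([[np.cos(a),-np.sin(a)],[np.sin(a),np.cos(a)]])
    return W.mean(0),np.degrees(a),(W-(W.mean(0)+Mc@R.T))*1000
if __name__=="__main__":
    p=snapshot("top"); print(posts(p))
    s=state();R=np.array(s["tool_rot"]);q=np.array(s["eef_pos"]); print(R.T@(np.array([.615,-.2085,.25])-q)*100)
E
python3 posts.py
```

```text
(array([ 0.6134, -0.2049]), np.float64(-3.977492195746954), array([[-0.1857, -0.1824],
       [-0.0525,  0.2425],
       [ 0.1759, -0.3291],
       [ 0.0623,  0.269 ]]))
[ 11.0596 -44.7552  13.6819]
```

Request:
carry_out --deltas '[[[0.4,-5,0],2],[[1,-10.5,1.5],4],[[1.3,-16,3],6],[[1.6,-22,5],9],[[1.9,-28,7],12],[[2.2,-34,9],14],[[2.5,-39,11],16],[[2.7,-43.5,13],16.4],[[2.7,-46.4,14],16.4],[[2.7,-46.4,14],16.4]]'

```text
time: 31.15
eef_pos: [0.7003, -0.2082, 0.246]
tool_rot: [[-0.997, 0.072, -0.002], [0.072, 0.997, 0.008], [0.002, 0.008, -1.0]]
force: [-0.3, -0.1, -1.9]
finger_gap: 0.0371
```

```bash
python3 st.py; python3 - <<'E'
from h import *
p=snapshot("wrist"); save(p,"wrist13",scale=1.5); np.save("w13.npy",p["pixels"])
import pickle; pickle.dump(p,open("w13.pkl","wb"))
for t in ("mount","post","mount_terminals","board","board_block"):
    for q in spot_point(p,t)[:2]: print(t,round(q["conf"],2),np.array(q["at"]),proj(p,q["at"]))
print(-np.array(p["R"]).T@p["t"],p["fx"])
E
```

```text
t 31.15 q [-0.3815  0.6558  1.2681  0.0072  1.2224 -1.8825] p [ 0.7003 -0.2082  0.246 ] F [-0.261  -0.0628 -1.9402] gap 0.0371
[[-0.9974  0.0722 -0.0018]
 [ 0.0722  0.9974  0.0081]
 [ 0.0024  0.0079 -1.    ]]
tilt deg 0.47295467170823624 dir 102.7691564939011 y az 85.86064880012209 y elev 0.4525099035781917
mount 0.95 [ 0.6122 -0.2066  0.0451] [249.2585  90.3947]
post 0.75 [ 0.6488 -0.1631  0.041 ] [289.6729 121.4366]
mount_terminals 0.64 [ 0.6427 -0.2071  0.0445] [250.9496 118.9846]
board 0.62 [0.8365 0.1386 0.0001] [495.2974 234.8627]
board 0.56 [ 0.7029 -0.2049  0.2162] [259.288  238.1661]
board_block 0.98 [ 0.6975 -0.2072  0.2335] [254.9338 244.5489]
board_block 0.98 [0.8329 0.1406 0.0192] [508.5007 238.6937]
[ 0.6241 -0.2023  0.3671] 277.5415526607237
```

View pics/wrist13.png

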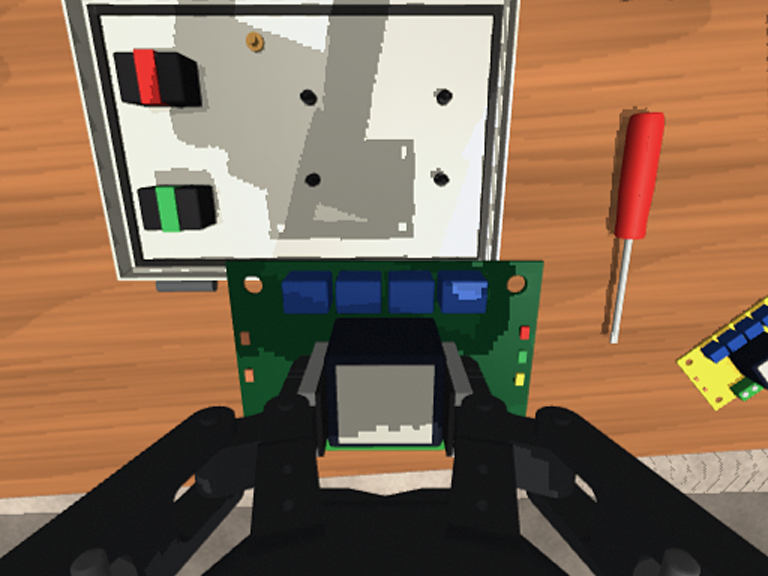

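```bash
cat > m13.py <<'E'
from h import *
import pickle
p=pickle.load(open("w13.pkl","rb")); im=p["pixels"].astype(float); g=im.sum(2)/3
def cen(u,v,r,f):
    x0,y0=int(u)-r,int(v)-r; yy,xx=np.mgrid[y0:y0+2*r+1,x0:x0+2*r+1]; w=f(im[y0:y0+2*r+1,x0:x0+2*r+1]); return (w*xx).sum()/w.sum(),(w*yy).sum()/w.sum()
P4=[(441,179),(313,180),(444,96),(308,97)]  # (+29,+49),(+29,-49),(-29,49),(-29,-49)
M=np.array([(29,49),(29,-49),(-29,49),(-29,-49)])/1000
pc=[cen(u/1.5,v/1.5,7,lambda a:np.clip(70-a.sum(2)/3,0,None)) for u,v in P4]; print("px",np.array(pc)*1.5)
for z in (.043,.047):
    W=np.array([onplane(p,c,z)[:2] for c in pc]); Wc=W-W.mean(0);a=np.arctan2((M[:,0]*Wc[:,1]-M[:,1]*Wc[:,0]).sum(),(M*Wc).sum())
    R=np.array([[np.cos(a),-np.sin(a)],[np.sin(a),np.cos(a)]]); print("mount",z,W.mean(0),np.degrees(a),((W-(W.mean(0)+M@R.T))*1000).round(2).tolist(), np.linalg.norm(W[0]-W[1]),np.linalg.norm(W[0]-W[2]))
save(p,"hole",crop=(140,160,380,220),scale=3)
hc=[cen(u/1.5,v/1.5,8,lambda a:np.clip(a[...,0]-90,0,None)) for u,v in ((516,284),(254,284))]; print("holes px",np.array(hc)*1.5)
for z in (.216,.2175,.219):
    H=np.array([onplane(p,c,z)[:2] for c in hc]); d=H[0]-H[1]; yaw=np.degrees(np.arctan2(-d[0],d[1])); a=np.radians(yaw)
    c=H.mean(0)+.029*np.array([np.cos(a),np.sin(a)]); print("board",z,c,"yaw",yaw,"span",np.linalg.norm(d))
s=state();print(s["eef_pos"])
E
python3 m13.py
```

```text
px [[440.3237 178.3435]
 [312.2953 179.0676]
 [443.2424  95.7436]
 [307.8372  96.6002]]
mount 0.043 [ 0.6143 -0.2052] -3.7699793436230595 [[-0.32, -0.59], [-0.27, 0.54], [0.19, -0.52], [0.4, 0.58]] 0.09687507715554082 0.05749760905616653
mount 0.047 [ 0.6144 -0.2052] -3.7699793436230653 [[-0.71, -1.16], [-0.59, 1.16], [0.51, -1.14], [0.79, 1.15]] 0.09567952104039593 0.05678801872466204
holes px [[515.4767 283.108 ]
 [252.6148 283.2685]]
board 0.216 [ 0.7006 -0.2066] yaw -4.185066955682055 span 0.1000377171677363
board 0.2175 [ 0.7001 -0.2066] yaw -4.185066955681986 span 0.0990447357665982
board 0.219 [ 0.6996 -0.2066] yaw -4.1850669556819815 span 0.09805175436546006
[ 0.7005 -0.2054  0.2481]
```

View pics/hole.png

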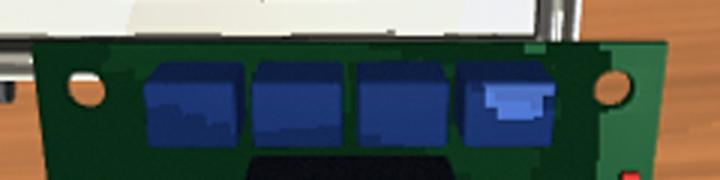

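```bash
python3 - <<'E'
from h import *
import pickle
print(state()["eef_pos"],state()["qd"]); p=snapshot("wrist"); pickle.dump(p,open("w13.pkl","wb")); print(state()["eef_pos"])
E
python3 m13.py; python3 - <<'E'
from h import *
from posts import posts
p=snapshot("top"); save(p,"t13",crop=(310,110,450,230),scale=5)
print(posts(p,.043))
E
```

```text
[ 0.7005 -0.2054  0.2481] [-0.0034  0.0027  0.0002  0.0005 -0.0008 -0.0008]
[ 0.7005 -0.2055  0.248 ]
px [[436.3474 177.3663]
 [309.3794 177.865 ]
 [439.5094  95.3882]
 [305.0425  95.8352]]
mount 0.043 [ 0.6143 -0.2053] -3.749418785728615 [[-0.44, -0.78], [-0.26, 0.63], [0.24, -0.56], [0.46, 0.71]] 0.09658277887423786 0.05733882960146455
mount 0.047 [ 0.6144 -0.2052] -3.749418785728622 [[-0.83, -1.35], [-0.57, 1.24], [0.55, -1.17], [0.85, 1.28]] 0.09539798323218097 0.05663544545550896
holes px [[515.45   283.1678]
 [252.6026 283.3554]]
board 0.216 [ 0.7016 -0.2038] yaw -3.980494143479421 span 0.10141261203610293
board 0.2175 [ 0.7011 -0.2038] yaw -3.9804941434795067 span 0.10041885171997703
board 0.219 [ 0.7006 -0.2038] yaw -3.980494143479463 span 0.0994250914038512
[ 0.7005 -0.2055  0.248 ]
(array([ 0.6152, -0.2116]), np.float64(-3.3718088874671337), array([[-1.3813,  0.0056],
       [-1.3381, -4.7544],
       [-1.1512,  6.3214],
       [ 3.8706, -1.5727]]))
```

View pics/t13.png

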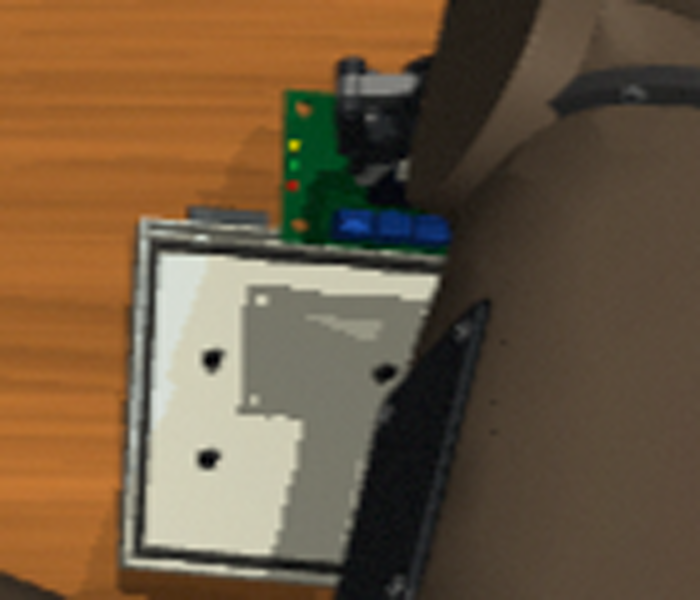

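```bash
cat > m14.py <<'E'
from h import *
p=snapshot("top"); im=p["pixels"].astype(float)
def cen(u,v,r):
    x0,y0=int(round(u))-r,int(round(v))-r; yy,xx=np.mgrid[y0:y0+2*r+1,x0:x0+2*r+1]; a=im[y0:y0+2*r+1,x0:x0+2*r+1]; w=np.clip(a[...,0]-60,0,None); return (w*xx).sum()/w.sum(),(w*yy).sum()/w.sum()
h=[(310+302.5/5-.4,110+108/5-.4),(310+299/5-.4,110+227/5-.4)]
print(h,[cen(*a,2) for a in h])
for z in (.2185,.2195,.2205):
    H=np.array([onplane(p,c,z)[:2] for c in [cen(*a,2) for a in h]]); d=H[0]-H[1]; a=np.arctan2(d[1],d[0]); ya=np.radians(-4)
    print(z,"c",H.mean(0)-.049*np.array([-np.sin(ya),np.cos(ya)]),"span",np.linalg.norm(d),np.degrees(a))
E
python3 m14.py
```

```text
[(370.1, 131.2), (369.40000000000003, 155.0)] [(np.float64(370.16883116883116), np.float64(131.44155844155844)), (np.float64(369.5276073619632), np.float64(154.61963190184048))]
0.2185 c [ 0.701  -0.2062] span 0.057949787698304854 -3.470264886299581
0.2195 c [ 0.7007 -0.2059] span 0.05787943648223325 -3.4702648862995615
0.2205 c [ 0.7004 -0.2056] span 0.05780908526616155 -3.470264886299604
```

Request:
carry_out --deltas '[[[4,-0.3,2],0],[[8,-0.7,5],0],[[8.6,-0.77,9],0],[[8.6,-0.77,12],0],[[8.6,-0.77,14.2],0],[[8.6,-0.77,15.2],0],[[8.6,-0.77,15.2],0],[[8.6,-0.77,15.2],0]]'

```text
time: 32.6
eef_pos: [0.6144, -0.2072, 0.0963]
tool_rot: [[-0.998, 0.07, 0.001], [0.07, 0.998, 0.007], [-0.001, 0.007, -1.0]]
force: [0.0, 0.5, -2.2]
finger_gap: 0.0371
```

```bash
python3 st.py; python3 - <<'E'
from h import *
p=snapshot("side"); save(p,"side15",crop=(205,140,305,230),scale=7)
p=snapshot("wrist"); save(p,"wrist15",scale=1.5)
p=snapshot("top"); save(p,"t15",crop=(320,140,420,220),scale=7)
print(state()["eef_pos"])
E
```

```text
t 32.6 q [-0.4295  0.7011  1.6342  0.0092  0.8082 -1.9363] p [ 0.6144 -0.2072  0.0963] F [ 0.0373  0.4647 -2.21  ] gap 0.0371
[[-0.9975  0.0703  0.0011]
 [ 0.0703  0.9975  0.0068]
 [-0.0006  0.0069 -1.    ]]
tilt deg 0.39570108505116075 dir 80.95523315265477 y az 85.96902322284319 y elev 0.39418705885302746
[ 0.6142 -0.2072  0.0961]
```

View pics/side15.png

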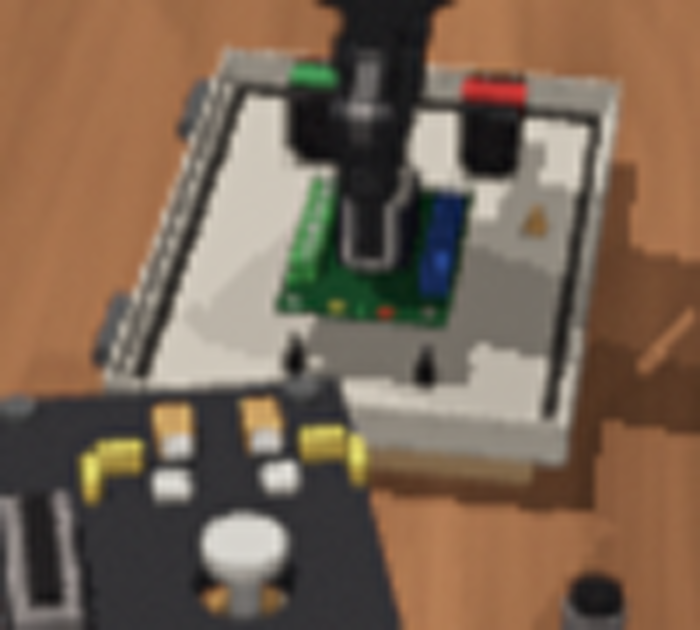

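View pics/wrist15.png

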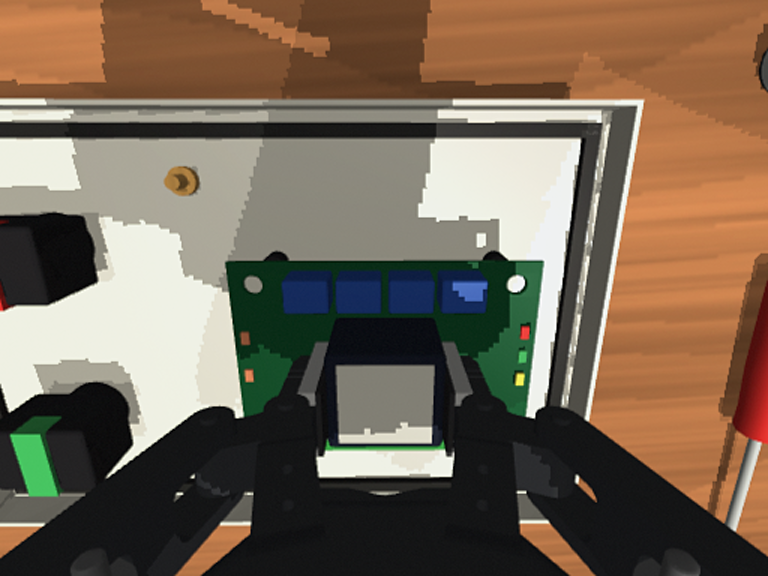

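View pics/t15.png

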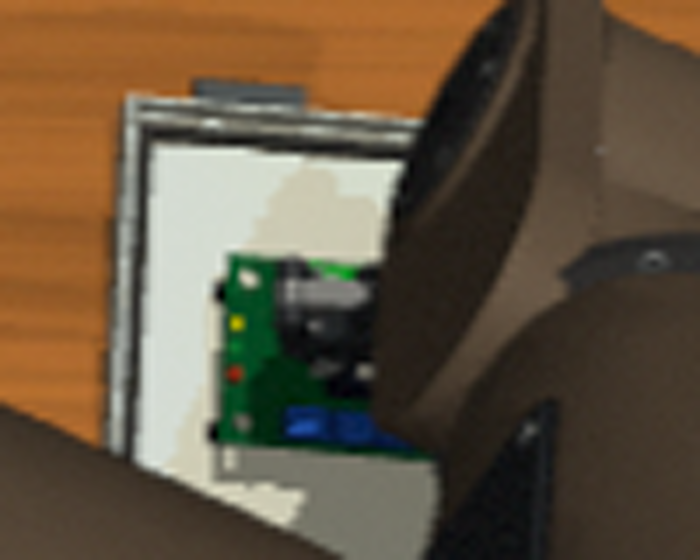

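```bash
cat > m15.py <<'E'
from h import *
p=snapshot("top"); im=p["pixels"].astype(float); print(state()["eef_pos"])
ya=np.radians(-3.9)
for nm,h in (("a",[(320+250/7-.4,140+277/7-.4),(320+241/7-.4,140+421/7-.4)]),):
    for z in (.066,.068):
        H=np.array([onplane(p,c,z)[:2] for c in h]); d=H[0]-H[1]
        print(z,"board c top",H.mean(0)-.049*np.array([-np.sin(ya),np.cos(ya)]),"span",np.linalg.norm(d),np.degrees(np.arctan2(d[1],d[0])))
# predicted hole/post pixels in each camera for hypothesised mount & board
s=snapshot("side")
def pts(c,yaw,z):
    a=np.radians(yaw);R=np.array([[np.cos(a),-np.sin(a)],[np.sin(a),np.cos(a)]])
    return [[*(np.array(c)+R@m),z] for m in ((.029,.049),(-.029,.049))]
for c in ((.6134,-.2049),(.6143,-.2052)):
    print("side post tips", [((proj(s,X)-[205,140])*7+3).round(0) for X in pts(c,-3.9,.0535)],"shoulder",[((proj(s,X)-[205,140])*7+3).round(0) for X in pts(c,-3.9,.043)])
for c in ((.6140,-.2065),(.6134,-.2060)):
    print("side holes", [((proj(s,X)-[205,140])*7+3).round(0) for X in pts(c,-3.9,.067)])
w=snapshot("wrist")
for c in ((.6134,-.2049),(.6143,-.2052)):
  a=np.radians(-3.9);R=np.array([[np.cos(a),-np.sin(a)],[np.sin(a),np.cos(a)]])
  print("wrist tips",[(proj(w,[*(np.array(c)+R@m),.0535])*1.5).round(0) for m in ((-.029,.049),(-.029,-.049))])
for c in ((.6140,-.2065),(.6134,-.2060)):
  print("wrist holes",[(proj(w,[*(np.array(c)+R@m),.068])*1.5).round(0) for m in ((-.029,.049),(-.029,-.049))])
print(state()["time"])
E
python3 m15.py
```

```text
[ 0.6141 -0.2071  0.096 ]
0.066 board c top [ 0.615 -0.208] span 0.05838956319895417 -5.026599258696162
0.068 board c top [ 0.6146 -0.2075] span 0.05826993956537423 -5.026599258696146
side post tips [array([295., 336.]), array([426., 348.])] shoulder [array([295., 356.]), array([426., 368.])]
side post tips [array([293., 335.]), array([424., 348.])] shoulder [array([293., 355.]), array([424., 368.])]
side holes [array([294., 308.]), array([426., 320.])]
side holes [array([295., 309.]), array([428., 321.])]
wrist tips [array([505., 271.]), array([265., 272.])]
wrist tips [array([505., 273.]), array([265., 274.])]
wrist holes [array([512., 284.]), array([251., 285.])]
wrist holes [array([513., 282.]), array([252., 283.])]
32.9
```

```bash
python3 - <<'E'
from h import *
p=snapshot("wrist"); save(p,"wrist16",crop=(140,155,380,205),scale=3.3)
E
```

```text
(no output)
```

View pics/wrist16.png

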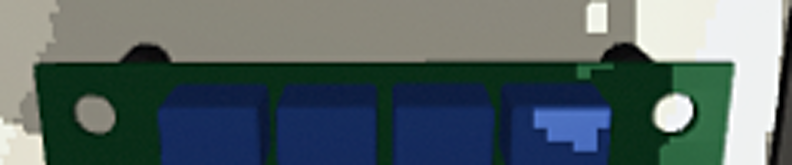

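Alignment checks: the wrist view shows holes and posts both centred on the same column (about 257 px). Side and top call for corrections under 1 mm in x, and top about 2 mm in y. I correct by about 0.5 mm and lower slowly, watching the force.

Request:
carry_out --deltas '[[[0.04,0.06,0.3],0],[[0.04,0.06,0.6],0],[[0.04,0.06,0.9],0],[[0.04,0.06,1.15],0],[[0.04,0.06,1.3],0],[[0.04,0.06,1.3],0]]'

```text
time: 33.7
eef_pos: [0.6135, -0.2063, 0.0822]
tool_rot: [[-0.998, 0.07, -0.001], [0.07, 0.997, 0.008], [0.001, 0.007, -1.0]]
force: [0.3, -0.4, -2.9]
finger_gap: 0.0367
```

```bash
python3 st.py; python3 - <<'E'
from h import *
p=snapshot("wrist"); save(p,"wrist17",crop=(140,155,380,205),scale=3.3)
p=snapshot("side"); save(p,"side17",crop=(225,150,295,210),scale=9)
E
```

```text
t 33.7 q [-0.4288  0.7193  1.6435  0.0094  0.7825 -1.9358] p [ 0.6135 -0.2063  0.0822] F [ 0.2927 -0.3863 -2.913 ] gap 0.0367
[[-0.9975  0.0704 -0.0006]
 [ 0.0704  0.9975  0.0076]
 [ 0.0011  0.0075 -1.    ]]
tilt deg 0.43406568679120344 dir 94.32452487931742 y az 85.96121930339423 y elev 0.4294498703451359
```

View pics/wrist17.png

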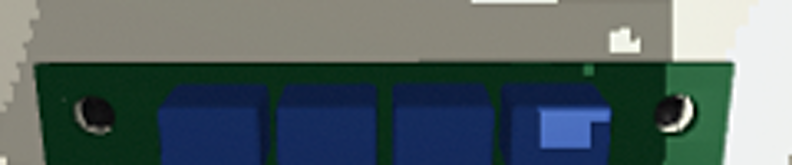

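View pics/side17.png

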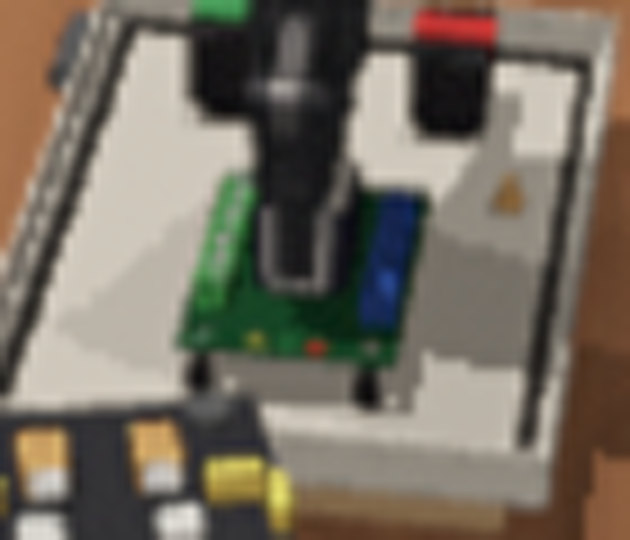

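Request:
carry_out --deltas '[[[0.06,-0.03,0.1],0],[[0.06,-0.03,0.2],0],[[0.06,-0.03,0.3],0],[[0.06,-0.03,0.4],0],[[0.06,-0.03,0.4],0]]'

```text
time: 34.42
eef_pos: [0.6135, -0.2067, 0.0785]
tool_rot: [[-0.998, 0.07, 0.001], [0.07, 0.997, 0.007], [-0.001, 0.007, -1.0]]
force: [3.6, 0.1, -1.0]
finger_gap: 0.0369
```

```bash
python3 st.py; python3 - <<'E'
from h import *
p=snapshot("wrist"); save(p,"wrist18",crop=(140,155,380,205),scale=3.3)
E
```

```text
t 34.425 q [-0.4294  0.7239  1.6462  0.0097  0.7736 -1.9366] p [ 0.6135 -0.2067  0.0785] F [ 3.619   0.1131 -0.9963] gap 0.0369
[[-0.9975  0.0704  0.001 ]
 [ 0.0704  0.9975  0.007 ]
 [-0.0005  0.0071 -1.    ]]
tilt deg 0.4053213537217448 dir 81.76659834699754 y az 85.9613864168461 y elev 0.4042355887077372
```

View pics/wrist18.png

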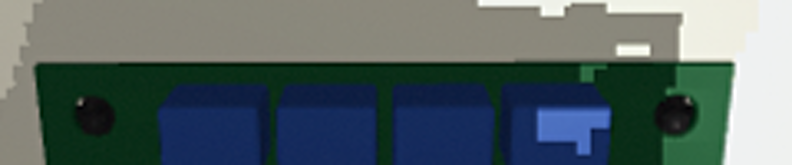

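The tips stand in the holes and are centred. Now press down in grip, in small steps.

Request:
carry_out --deltas '[[[-0.03,0,0.1],0],[[-0.03,0,0.2],0],[[-0.03,0,0.3],0],[[-0.03,0,0.3],0]]'

```text
time: 34.98
eef_pos: [0.6139, -0.2067, 0.0758]
tool_rot: [[-0.998, 0.07, 0.001], [0.07, 0.997, 0.007], [-0.001, 0.007, -1.0]]
force: [5.4, 0.0, 3.8]
finger_gap: 0.0374
```

Request:
carry_out --deltas '[[[0,0,0.1],0],[[0,0,0.2],0],[[0,0,0.25],0]]'

```text
time: 35.35
eef_pos: [0.6139, -0.2067, 0.0733]
tool_rot: [[-0.998, 0.07, 0.001], [0.07, 0.997, 0.007], [-0.001, 0.007, -1.0]]
force: [6.0, -0.2, 3.3]
finger_gap: 0.0367
```

```bash
python3 st.py; python3 - <<'E'
from h import *
p=snapshot("wrist"); save(p,"wrist19",crop=(140,155,380,205),scale=3.3)
p=snapshot("side"); save(p,"side19",crop=(225,150,295,210),scale=9)
E
```

```text
t 35.35 q [-0.4292  0.7313  1.6479  0.0098  0.764  -1.9366] p [ 0.6139 -0.2067  0.0733] F [ 6.0429 -0.1922  3.2899] gap 0.0367
[[-0.9975  0.0704  0.0014]
 [ 0.0705  0.9975  0.0068]
 [-0.0009  0.0069 -1.    ]]
tilt deg 0.399448557028664 dir 78.56627566420325 y az 85.9602008248398 y elev 0.3961271736602489
```

View pics/wrist19.png

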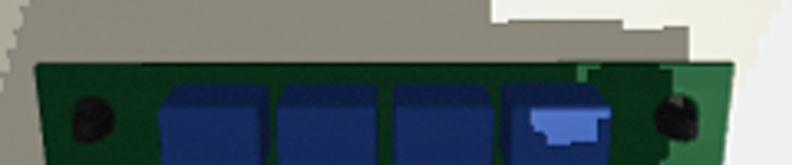

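View pics/side19.png

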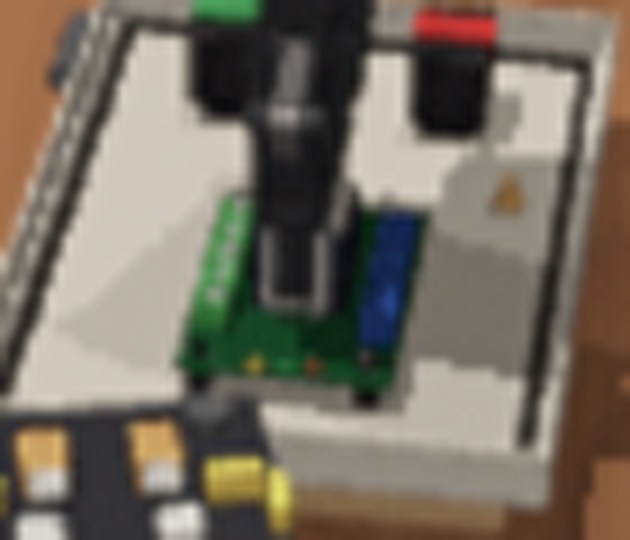

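Request:
carry_out --deltas '[[[-0.05,0,0],0],[[-0.05,0,0.1],0],[[-0.05,0,0.15],0]]'

```text
time: 35.83
eef_pos: [0.6135, -0.2065, 0.0712]
tool_rot: [[-0.998, 0.07, -0.001], [0.07, 0.997, 0.008], [0.002, 0.008, -1.0]]
force: [1.2, 1.1, 5.8]
finger_gap: 0.0367
```

Request:
carry_out --deltas '[[[0,0,0.08],0],[[0,0,0.16],0]]'

```text
time: 36.08
eef_pos: [0.6135, -0.2065, 0.071]
tool_rot: [[-0.998, 0.07, -0.0], [0.07, 0.998, 0.007], [0.001, 0.007, -1.0]]
force: [-4.4, 3.3, 21.6]
finger_gap: 0.0373
```

```bash
python3 st.py; python3 - <<'E'
from h import *
p=snapshot("wrist"); save(p,"wrist20",crop=(140,155,380,205),scale=3.3)
p=snapshot("side"); save(p,"side20",crop=(225,150,295,210),scale=9)
E
```

```text
t 36.075 q [-0.4289  0.7345  1.6488  0.0092  0.7618 -1.9363] p [ 0.6135 -0.2065  0.071 ] F [-4.3572  3.3413 21.5882] gap 0.0373
[[-0.9975  0.0701 -0.0005]
 [ 0.0701  0.9975  0.0072]
 [ 0.001   0.0072 -1.    ]]
tilt deg 0.4150144822019279 dir 93.85055906199881 y az 85.98164877106167 y elev 0.4111067979637657
```

View pics/wrist20.png

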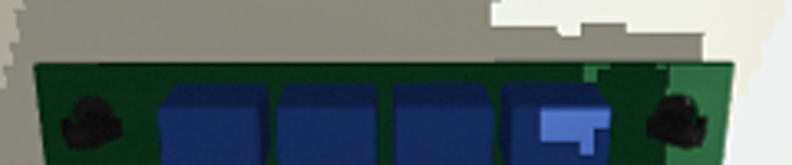

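View pics/side20.png

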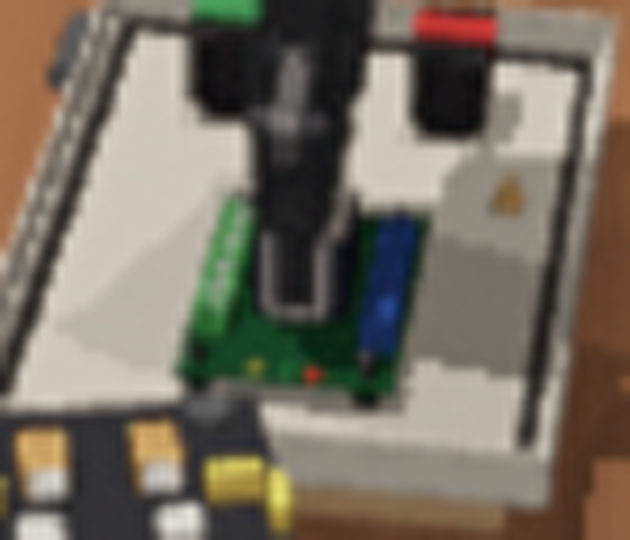

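Both relay-side posts now show barbs spread over the board, and the motion stopped hard at about 22 N. I relax, release and inspect.

Request:
carry_out --deltas '[[[0,0,-0.1],0],[[0,0,-0.15],0],[[0,0,-0.15],0]]'

```text
time: 36.55
eef_pos: [0.6135, -0.2065, 0.0711]
tool_rot: [[-0.998, 0.07, -0.001], [0.07, 0.997, 0.008], [0.002, 0.008, -1.0]]
force: [0.3, 1.4, 4.8]
finger_gap: 0.0371
```

Request:
carry_out --deltas '[[[0,0,0],0],[[0,0,0],0],[[0,0,0],0],[[0,0,0],0],[[0,0,0],0]]' --hand 7.5

```text
time: 37.17
eef_pos: [0.6137, -0.2066, 0.0711]
tool_rot: [[-0.998, 0.07, -0.001], [0.07, 0.997, 0.008], [0.001, 0.007, -1.0]]
force: [0.5, -0.5, 0.3]
finger_gap: 0.075
```

Request:
carry_out --deltas '[[[0,0,-2],0],[[0,0,-6],0],[[0,0,-11],0],[[4,0,-14],0],[[6,0,-14],0],[[6,0,-14],0]]'

```text
time: 37.92
eef_pos: [0.5533, -0.2034, 0.2132]
tool_rot: [[-0.997, 0.071, 0.001], [0.071, 0.997, 0.007], [-0.001, 0.007, -1.0]]
force: [0.4, 0.1, 0.2]
finger_gap: 0.0752
```

```bash
python3 st.py; python3 - <<'E'
from h import *
p=snapshot("wrist"); save(p,"wrist21",scale=1.5)
p=snapshot("side"); save(p,"side21",crop=(225,150,295,210),scale=9)
p=snapshot("top"); save(p,"t21",crop=(330,150,410,210),scale=9)
for t in ("board","board_terminals","board_block"):
    for q in spot_point(p,t)[:4]:
        if q["at"][1]<-.1: print(t,round(q["conf"],2),np.array(q["at"]))
E
```

```text
t 37.925 q [-0.4669  0.4839  1.6936  0.0079  0.966  -1.9712] p [ 0.5533 -0.2034  0.2132] F [0.4308 0.1469 0.2387] gap 0.0752
[[-0.9975  0.071   0.0013]
 [ 0.071   0.9975  0.0067]
 [-0.0008  0.0067 -1.    ]]
tilt deg 0.3894407501079679 dir 79.15336057142947 y az 85.93110830076317 y elev 0.3867191945988742
board 0.74 [ 0.6126 -0.2059  0.0437]
board_terminals 0.97 [ 0.6456 -0.2083  0.0483]
board_block 0.71 [ 0.6148 -0.2082  0.0641]
```

View pics/wrist21.png

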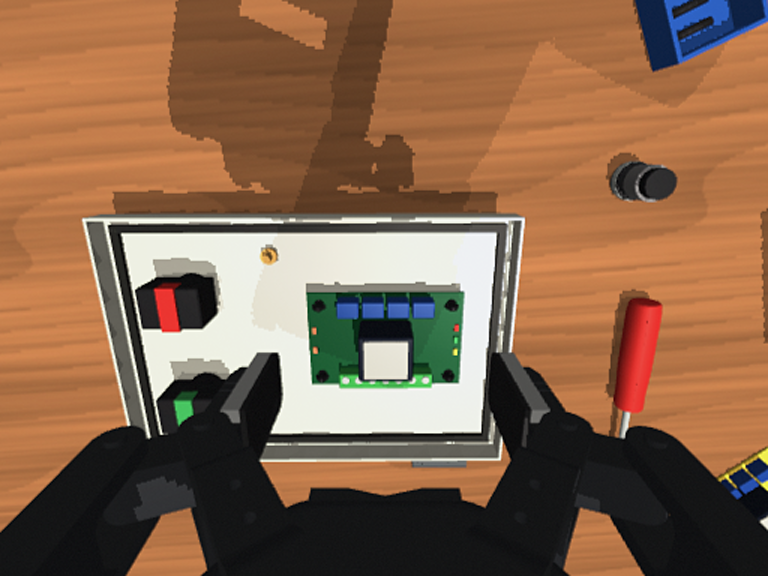

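View pics/side21.png

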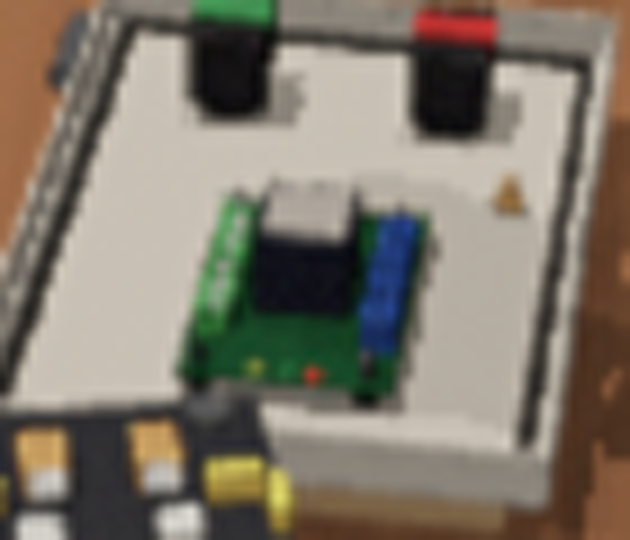

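View pics/t21.png

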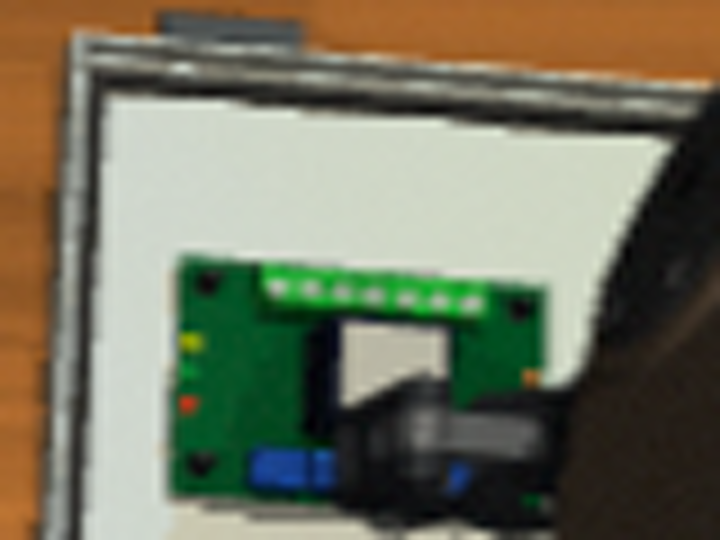

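```bash
python3 - <<'E'
from h import *
p=snapshot("wrist"); save(p,"wrist22",crop=(198,185,316,265),scale=6.5)
E
```

```text
(no output)
```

View pics/wrist22.png

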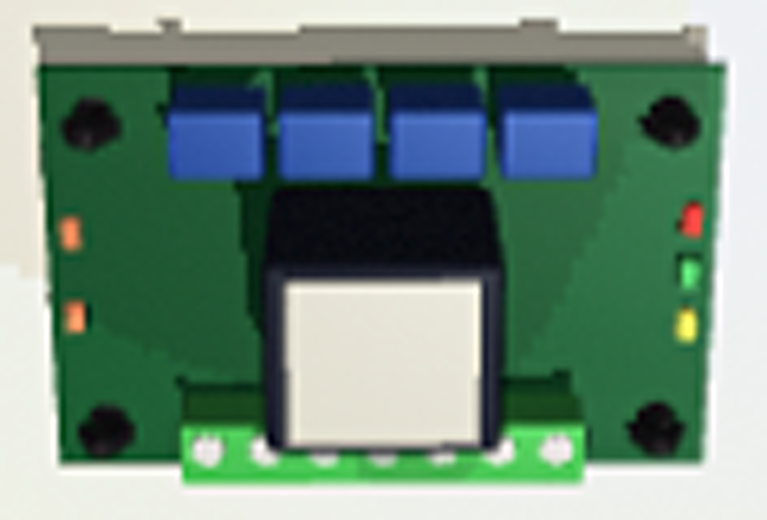

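All four posts show barbs about 9.5–10 mm wide spread over the board (the holes are 7 mm). The post rows have the same spacing ratio as the bare posts had (1.054 against 1.058), so the board is level. The gripper is open and clear, so I hand the job in.

```bash
python3 - <<'E'
from h import *
p=snapshot("top"); 
for t in ("screwdriver","pilot_lamp","spares_box","mount_terminals","board_terminals"):
    for q in spot_point(p,t)[:1]: print(t,round(q["conf"],2),np.array(q["at"]))
s=state(); print(s["time"],s["force"],s["finger_gap"]); print(sign_off())
E
```

```text
screwdriver 0.86 [ 0.7077 -0.0003  0.0033]
pilot_lamp 0.45 [ 0.5142 -0.0092  0.0007]
spares_box 0.87 [0.3852 0.0105 0.0007]
mount_terminals 0.62 [ 0.6459 -0.208   0.0447]
board_terminals 0.8 [0.8571 0.1568 0.0059]
38.575 [-0.2403  0.5848 -1.0336] 0.07520964263825047
the job is handed in; nothing more can be done
None
```

The board is off the nest and snapped home on all four door posts, with its green terminals towards the hinges. I handed the job in at 38.6 s; no verdict is reported.

**What I did:**
- **Tilting the tool:** moves can only turn the tool about its own z, so I tilted it about 42° by pushing past the arm's reach and joint limits, which the interface allows.
- **Knockout rod:** I gripped the red knob from below the plate and raised the rod about 16 mm. The board cleared the catches, and I released the knob.
- **Lift and placement:** I levelled the tool to about 0.4°, took the board by its transformer and lowered it onto the posts. I pressed it in the grip until it stopped hard at about 22 N, then let go and backed off.

**Last checks:**
- In the wrist picture, all four posts show barbs spread about 9.5–10 mm over the 7 mm holes.
- The board looks level against the bare-post spacing.
- The network's terminal point was about 2 mm from its mount point.
- The screwdriver, lamp and spares box read within about 3 mm of their starting positions.
- The gripper was open and touching nothing.

**What disagreed or failed:**
- **Camera offsets:** before lowering, the top camera wanted a y shift about 2 mm different from the wrist camera. I went mostly with the wrist, and the posts then showed centred in the holes.
- **Final terminal query:** its best hit was the yellow look-alike, so I relied on the reading taken just after release.
- **Rejected call:** an early trial call with a three-part turn was refused before any motion.

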